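# Stand two round-bottomed flasks in their cork rings on the issue tray

## Robot

A 6-joint arm with a two-finger parallel gripper is mounted at the origin on the work surface. World frame = base frame: x ahead of the robot, y to its left, z up, the work surface at z = 0. Lengths are in mm, angles in rad, forces in N, time in s.
With the tool pointing down it reaches from about 350 to 875 mm from the base axis. Payload 4.2 kg.
Tool frame: the origin (TCP) lies on the mounting face of the last link; the fingertips stand 173 mm ahead of it and the grasp point (between the pads) lies 155 mm ahead of it; z points along the fingers, y is the direction in which the jaws open and shut (so a half turn about z gives the same grasp; the last joint's range is limited). The gripper opens to 85 mm and grips with 20 to 120 N. Pads are 22 mm wide; open, the fingers measure 114 mm over their backs; the gripper's body (76 mm by 85 mm) begins 54 mm behind the grasp point. The pads swing forward as they close: fully open they stand 13 mm farther back than shut.
Start: joints at [1.432, 0.385, 0.008, 0, -1.194, -0.259], TCP at [242.086, 576.189, 404.712] pointing down, gripper open.
Joint ranges: [-3.14, 3.14], [-1.21, 2.06], [-1.07, 1.41], [-3.16, 2.05], [-2.99, -0.16], [-3.1, 3.1]. Speed limits (rad/s): [2.79, 2.79, 3.14, 3.14, 3.14, 3.14].

## Interface

Orientations are given as a unit quaternion [x, y, z, w].
In Python, from bench import arm gives the robot as it stands.
- The arm moves only by the shell command python3 -m jog 'ROWS' [OPENING]. ROWS is JSON, a list that holds one entry, the list of rows, each a list of 4 numbers: the shift along the tool's x, y, z in mm, then the turn about the tool's z in degrees. In form: [[[x, y, z, spin], ...]]. A call has exactly 5 rows; each row is the pose to reach, as a shift and turn from the pose measured when the call began, along the tool's axes at that moment; what a row does not reach only later rows make up. A row lasts 1/8 s, in which the tool goes at most 62.5 mm and 10.7 degrees, less where a joint would pass 70% of its speed; a pose out of reach is approached as far as the arm can. A call with a gripper value outside its range is refused whole. OPENING is the finger opening in mm, from 0 to 85.4, set as the call begins (- or left out, the last holds). The fingers move at their own pace and stop on an object; the grip force is fixed at half the most. Time passes only in rows, so rows that repeat a pose let the fingers close, or fill a call up. It gives the time, the measured TCP pose, the force and the opening at its end, in the units of the state.
- arm.read_state(): the state, without advancing time (a new reading comes with each control period).
- arm.get_image(name): name is "scene" or "top"; returns (picture, depth): 400x640x3 uint8, blue, green, red; 400x640 float32, mm along the optical axis (not along the pixel's ray), 0 where there is no reading.
- arm.camera_params(name): a dict with "mtx" (3x3 intrinsics, pixels), "R" (3x3) and "t" (3): a world point X has camera coordinates R X + t. Camera axes: x right, y down, z forward; pixel columns grow to the right and rows downward; lengths in mm; the calibration is good to about 2 mm. A picture is of the moment at which its call begins. camera_params takes no time and is no camera call.
- arm.job_done(): hands the job in, once; it reports no verdict.
The state is a dict: "clock": time; "joints": joint angles; "joint_vel": joint speeds; "joint_efforts": joint torques, N m; "position": TCP position; "ee_rot": TCP orientation; "contact_force": force on the tool from outside, world axes, zero at the start; "wrist_torque": the same for the moment, N m; "gripper_width": finger opening in mm.
Only numpy, scipy, OpenCV 4.12 (cv2) and the standard library are available. Lean on these libraries where they do the work, as an engineer would, in place of code of your own. Each camera call takes 0.05 s, during which the arm holds its last target.

## Task

The two round-bottomed glass flasks are leaning in the picking bins: set each one upright in the cork ring of its size on the grey issue tray, the larger flask in the larger ring and the smaller in the smaller, and leave them standing on their own, necks straight up. They are glass, so lower them into the rings rather than letting them drop. The brown bottle and the beaker on the tray and the carton beyond it stay where they stand.

Things in the scene. Friction and masses are not known exactly. Their poses are not given: they have to be found in the camera images.
- flask_large: The larger clear-glass round-bottomed flask: ball bulb 85 mm across, straight neck 34 mm across (plain from 44 mm to 98 mm from the bulb centre), about 110 g. Origin at the bulb centre, +z along the neck to the mouth. Seated in its ring the origin is 60 mm above the ring's underside; the bulb swivels there and friction keeps the angle at which it is let go.
- flask_large_mouth (a point): Centre of the open mouth of the larger flask, at the end of the neck, 98 mm from the bulb centre. At the start the bulb is on the bin floor against the divider and the neck leans about 38 degrees from vertical over the middle part of the bin's front lip and sticks out clear beyond it; the lip touches the underside of the neck 51 mm from the bulb centre.
- flask_small: The smaller clear-glass round-bottomed flask: ball bulb 64 mm across, straight neck 26 mm across (plain from 35 mm to 78 mm from the bulb centre), about 60 g. Origin at the bulb centre, +z along the neck to the mouth. Seated in its ring the origin is 53 mm above the ring's underside; the bulb swivels there and friction keeps the angle at which it is let go.
- flask_small_mouth (a point): Centre of the open mouth of the smaller flask, at the end of the neck, 78 mm from the bulb centre. At the start the bulb is on the bin floor against the divider and the neck leans about 38 degrees from vertical over the middle part of the bin's front lip and sticks out clear beyond it; the lip touches the underside of the neck 42 mm from the bulb centre.
- ring_large: The larger cork flask ring, a loose flat ring lying on the tray: 110 mm outside, 60 mm bore, 30 mm high, about 60 g. Origin at the centre of its underside, z up its axis.
- ring_small: The smaller cork flask ring, a loose flat ring lying on the tray: 80 mm outside, 40 mm bore, 28 mm high, about 35 g. Origin at the centre of its underside, z up its axis.
- bin_large: The larger blue open-fronted picking bin, fixed: 175 mm long (x), 150 wide (y), walls and floor 3. Origin at the centre of its underside; its low front (-x) faces away from the robot or aslant, with a 75 mm high lip; sides lip-high for 30 mm, then rising within 55 mm to 115 mm, like the back. A divider 95 mm high stands 88 mm behind the lip, lower cartons fill the rear.
- bin_small: The smaller blue open-fronted picking bin, fixed: 145 mm long (x), 124 wide (y), walls and floor 3. Origin at the centre of its underside; its low front (-x) faces away from the robot or aslant, with a 60 mm high lip; sides lip-high for 30 mm, then rising within 55 mm to 90 mm, like the back. A divider 70 mm high stands 69 mm behind the lip, lower cartons fill the rear.
- tray: The grey plastic issue tray, fixed on the bench: 262 mm square, rim 20 mm high, walls and floor 4 mm. Origin at the centre of its underside. The rings, the bottle and the beaker stand in its four quarters, any in any, centres about 120 mm apart.
- reagent_bottle: Bystander on the tray: closed brown glass bottle, 56 mm across, 150 mm high, origin at the centre of its underside, z up. To be left alone.
- beaker: Bystander on the tray: white plastic beaker, 68 mm across, 85 mm high, origin at the centre of its underside, z up. To be left alone.
- carton: Bystander on the bench beyond the tray: cardboard carton 70 x 100 mm, 70 mm high, origin at the centre of its underside, z up. To be left alone.

How it is judged:
By the outcome, as a careful person would: the job done as asked, in the order asked, and still so for the second after the job is handed in, with the robot touching nothing.
It also fails if it takes over 72 s, if anything falls off the work surface, if the arm or the gripper's body presses on something with over 40 N, if the wrist force passes 120 N, or if a joint passes its speed limit or range.

## Working session

There is one attempt and no reset: what is moved stays moved. The work goes in short steps, Python scripts to look and compute and a shell command to move; the robot and the scene stay as the last step left them, time stands still between calls to the robot, and variables do not carry over. Pictures are saved under pics/ and viewed, and the job is handed in when it is done.

```bash
ls; mkdir -p pics; python3 - <<'E'
from bench import arm
import cv2,numpy as np
for n in("scene","top"):
    im,d=arm.get_image(n); cv2.imwrite(f"pics/{n}0.png",im); np.save(f"{n}0_d.npy",d)
    p=arm.camera_params(n); print(n,np.round(p["mtx"],1).tolist(),np.round(p["R"],3).tolist(),np.round(p["t"],1).tolist())
s=arm.read_state(); print(s)
E
```

```text
pics
scene [[414.2, 0.0, 321.7], [0.0, 414.2, 209.2], [0.0, 0.0, 1.0]] [[-0.655, 0.755, -0.004], [0.42, 0.36, -0.833], [-0.628, -0.547, -0.554]] [374.7, -187.7, 1422.0]
top [[436.4, 0.0, 313.2], [0.0, 436.4, 203.1], [0.0, 0.0, 1.0]] [[0.027, -0.999, -0.028], [-0.991, -0.023, -0.129], [0.128, 0.031, -0.991]] [5.4, 618.4, 923.8]
{'clock': 0.1, 'joints': array([ 1.43161352e+00,  3.85475608e-01,  6.78594124e-03, -4.37888496e-04,
       -1.19393817e+00, -2.58600348e-01]), 'joint_vel': array([ 0.00027463, -0.00239874,  0.00376357,  0.00262241, -0.0002665 ,
        0.00064799]), 'joint_efforts': array([-6.03781828e-04, -3.93317771e+01,  1.88929671e+01,  4.19800848e+00,
       -2.59684544e-03,  4.63764323e-06]), 'position': array([242.00872099, 576.06009481, 403.74182716]), 'ee_rot': array([ 9.80269794e-01, -1.97661961e-01, -1.48497192e-04,  9.26268474e-04]), 'contact_force': array([ 0.21759802, -0.2826002 , -1.55941544]), 'wrist_torque': array([-0.05562149, -0.01283982,  0.0200413 ]), 'gripper_width': 85.67896645558513}
```

View pics/scene0.png

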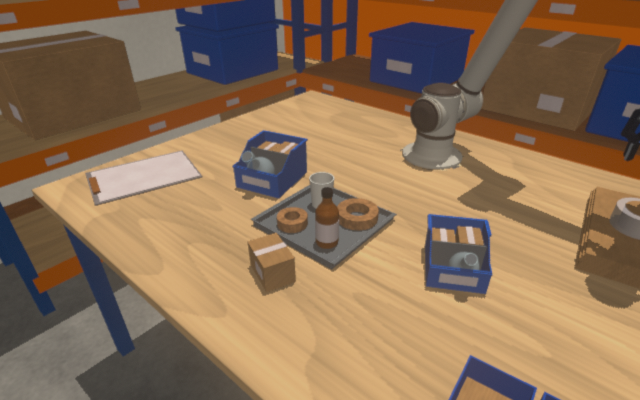

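View pics/top0.png

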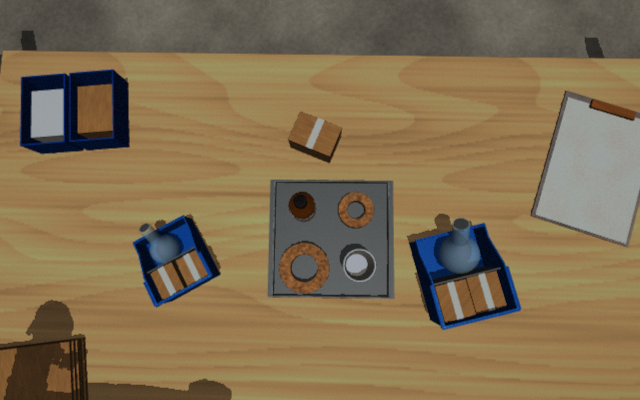

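```bash
cat > h.py <<'E'
from bench import arm
import cv2,numpy as np
def cloud(n,d):
    p=arm.camera_params(n);K,R,t=p["mtx"],p["R"],p["t"]
    v,u=np.mgrid[0:d.shape[0],0:d.shape[1]]
    c=np.stack([(u-K[0,2])/K[0,0]*d,(v-K[1,2])/K[1,1]*d,d],-1)
    return (c-t)@R
def onz(n,u,v,z):
    p=arm.camera_params(n);r=p["R"].T@np.linalg.solve(p["mtx"],[u,v,1.]);o=-p["R"].T@p["t"]
    return o+r*(z-o[2])/r[2]
def proj(n,X):
    p=arm.camera_params(n);c=np.atleast_2d(X)@p["R"].T+p["t"];q=c@p["mtx"].T
    return q[:,:2]/q[:,2:]
def crop(n,im,x,y,w,h,s,f):
    cv2.imwrite(f,cv2.resize(im[y:y+h,x:x+w],None,fx=s,fy=s,interpolation=cv2.INTER_CUBIC))
E
python3 - <<'E'
from h import *
im=cv2.imread("pics/top0.png");sc=cv2.imread("pics/scene0.png")
a=cv2.resize(im[200:320,125:225],None,fx=4,fy=4,interpolation=2);b=cv2.resize(im[205:335,400:525],None,fx=4,fy=4,interpolation=2)
cv2.imwrite("pics/a.png",a);cv2.imwrite("pics/b.png",b)
d=np.load("top0_d.npy");P=cloud("top",d)
for n,(x,y) in dict(nS=(145,228),bS=(163,247),nL=(460,225),bL=(458,255)).items():
    print(n,[np.round(P[y+j,x+i]).tolist() for i,j in((0,0),(3,0),(0,3),(-3,0))])
z=P[...,2]
# heights map
h=np.clip(z,0,160)/160*255
cv2.imwrite("pics/h.png",cv2.applyColorMap(h.astype(np.uint8),2))
E
```

```text
nS [[550.0, 368.0, 98.0], [550.0, 362.0, 98.0], [544.0, 365.0, 103.0], [550.0, 376.0, 94.0]]
bS [[512.0, 340.0, 65.0], [513.0, 334.0, 63.0], [506.0, 340.0, 65.0], [512.0, 346.0, 66.0]]
nL [[570.0, -273.0, 126.0], [570.0, -279.0, 125.0], [564.0, -273.0, 126.0], [570.0, -269.0, 121.0]]
bL [[512.0, -280.0, 86.0], [512.0, -286.0, 88.0], [506.0, -281.0, 82.0], [512.0, -276.0, 81.0]]
```

View pics/a.png

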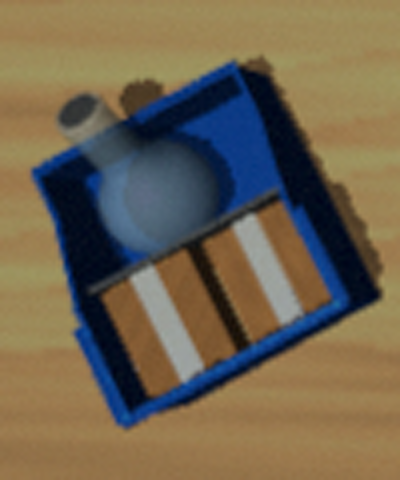

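View pics/b.png

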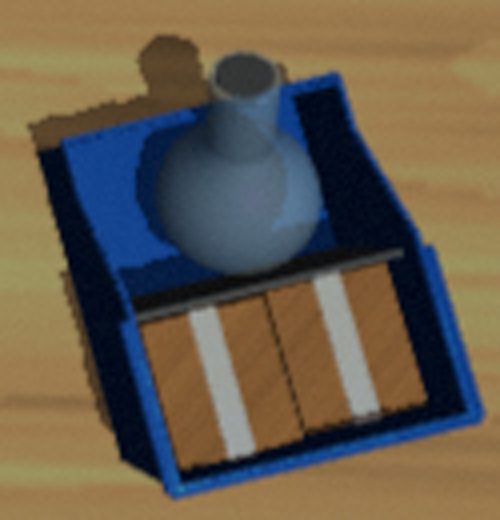

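View pics/h.png

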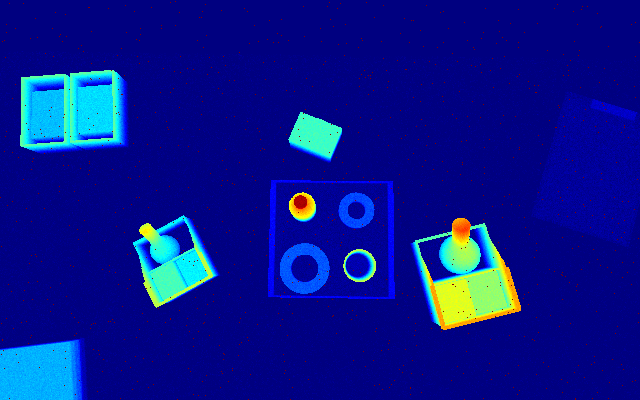

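```bash
cat >> h.py <<'E'
from scipy.optimize import least_squares
def fitflask(Pts,r,rn,s0,L,c0,az0,tilt0):
    # Pts Nx3 ; params c, nx,ny(axis)
    def res(p,full=False):
        c=p[:3];a=np.array([np.sin(p[3])*np.cos(p[4]),np.sin(p[3])*np.sin(p[4]),np.cos(p[3])])
        q=Pts-c;s=q@a;rad=np.linalg.norm(q-s[:,None]*a,axis=1)
        ds=np.linalg.norm(q,axis=1)-r
        dn=np.where((s>s0-8),rad-rn,1e3)
        e=np.where(np.abs(ds)<np.abs(dn),ds,dn)
        return np.clip(e,-40,40)
    return least_squares(res,[*c0,tilt0,az0],loss="soft_l1",f_scale=1.5,x_scale=[1,1,1,.02,.02],diff_step=1e-5)
def fitring(P,c,R,zlo,zhi):
    m=(P[...,2]>zlo)&(P[...,2]<zhi)&(np.hypot(P[...,0]-c[0],P[...,1]-c[1])<R)
    return P[m]
E
python3 - <<'E'
from h import *
d=np.load("top0_d.npy");P=cloud("top",d);P[d==0]=np.nan
for n,c0,az,r,rn,s0,L in(("L",(510,-283,45),0.,42.5,17,44,98),("S",(507,340,35),.9,32,13,35,78)):
    a=np.array([np.sin(.66)*np.cos(az),np.sin(.66)*np.sin(az),np.cos(.66)])
    q=(P-np.array(c0));s=np.clip(q@a,0,L)
    dist=np.linalg.norm(q-s[...,None]*a,axis=-1)
    m=(dist<np.where(s<s0-15,r+4,rn+9))&(P[...,2]>c0[2]+5)
    # exclude inside mouth
    pts=P[m]
    for k in range(3):
        f=fitflask(pts,r,rn,s0,L,c0,az,.66)
        c=f.x[:3];A=np.array([np.sin(f.x[3])*np.cos(f.x[4]),np.sin(f.x[3])*np.sin(f.x[4]),np.cos(f.x[3])])
        q=pts-c;s=q@A;rad=np.linalg.norm(q-s[:,None]*A,axis=1)
        ok=(np.minimum(abs(np.linalg.norm(q,axis=1)-r),abs(rad-rn)+(s<s0-5)*99+(s>L-3)*99)<5)
        pts=pts[ok]
    print(n,len(pts),"c",np.round(c,1),"tilt,az deg",np.degrees(f.x[3:]).round(1),"rms",np.sqrt((f.fun**2).mean()).round(2),"mouth",np.round(c+L*A,1),"smax",np.percentile(s,99).round(1))
for n,(u,v),R,z in(("ringL",(304,267),60,30+4),("ringS",(356,210),45,32),("bottle",(302,206),35,None),("beaker",(360,265),40,89),("carton",(316,136),70,70)):
    g=onz("top",u,v,z or 100)
    lo,hi=(z-6,z+6) if z else (40,170)
    m=(P[...,2]>lo)&(P[...,2]<hi)&(np.hypot(P[...,0]-g[0],P[...,1]-g[1])<R+10)
    q=P[m];(cx,cy),rr=cv2.minEnclosingCircle(q[:,:2].astype(np.float32))
    mid=(np.percentile(q,1,0)+np.percentile(q,99,0))/2
    print(n,len(q),"enc",round(cx,1),round(cy,1),"r",round(rr,1),"mid",mid.round(1),"med z",np.median(q[:,2]).round(1),"max",q[:,2].max().round(1))
# bench plane check
print(np.nanmedian(P[60:100,200:280,2]), np.nanmedian(P[230:245,335:345,2]))
E
```

```text
L 1119 c [ 516.3 -295.    45.3] tilt,az deg [38.  18.3] rms 1.33 mouth [ 573.6 -276.1  122.6] smax 93.3
S 685 c [508.7 347.8  34.9] tilt,az deg [38.  28.2] rms 1.43 mouth [551.  370.5  96.4] smax 72.1
ringL 1395 enc 475.8 37.6 r 54.9 mid [476.   37.   33.6] med z 33.7 max 39.5
ringS 758 enc 607.0 -74.1 r 40.0 mid [606.3 -73.9  31.5] med z 31.6 max 36.3
bottle 611 enc 605.7 43.4 r 28.0 mid [604.8  42.8 103. ] med z 108.1 max 157.4
beaker 171 enc 485.7 -78.6 r 33.8 mid [486.1 -77.9  87.7] med z 88.4 max 91.8
carton 1433 enc 767.4 20.9 r 59.8 mid [766.6  20.7  69.4] med z 69.6 max 75.2
-0.15508267016915153 3.623674510473291
```

```bash
cat > go.py <<'E'
import sys,numpy as np
from scipy.spatial.transform import Rotation as Ro
from bench import arm
# usage: go.py x y z jawaz  -> shift in tool axes + spin options ; '-' keeps
s=arm.read_state();R=Ro.from_quat(s["ee_rot"]).as_matrix();p=s["position"]
cur=np.degrees(np.arctan2(R[1,1],R[0,1]))
a=sys.argv[1:]
T=np.array([p[i] if a[i]=='-' else float(a[i]) for i in range(3)])
sh=R.T@(T-p)
print("clock %.2f"%s["clock"],"pos",p.round(1),"jaw az %.1f"%cur,"w %.1f"%s["gripper_width"],"F",s["contact_force"].round(1),"j",s["joints"].round(2).tolist())
print("shift",sh.round(1),end=" ")
if len(a)>3 and a[3]!='-':
    az=float(a[3])
    d=(cur-az+90)%180-90   # +spin about downward z lowers azimuth
    print("spin %.1f"%d,"or %.1f"%(d-180 if d>0 else d+180))
E
python3 go.py 550 -284 400 18.3
```

```text
clock 0.10 pos [242.  576.1 403.7] jaw az -112.8 w 85.7 F [ 0.2 -0.3 -1.6] j [1.43, 0.39, 0.01, -0.0, -1.19, -0.26]
shift [617.2 673.5   5.1] spin 48.9 or -131.1
```

```bash
python3 -m jog '[[[42,46,0,0],[84,92,0,5],[126,138,0,10],[168,184,0,15],[210,230,0,20]]]' 85; python3 go.py 550 -284 340 18.3
```

```text
clock: 0.72
position: [346.6, 280.6, 404.0]
ee_rot: [0.931, -0.366, 0.0, 0.001]
contact_force: [0.7, -0.4, -0.2]
gripper_width: 84.9
clock 0.72 pos [346.6 280.6 404. ] jaw az -132.9 w 84.9 F [ 0.7 -0.4 -0.2] j [1.05, 0.08, -0.41, 0.0, -1.09, -0.23]
shift [533.4 274.7  65. ] spin 28.8 or -151.2
```

```bash
python3 -m jog '[[[55,28,0,5],[110,56,0,10],[165,84,0,15],[220,112,0,20],[270,139,0,28]]]' 85; python3 go.py 550 -284 340 18.3
```

```text
clock: 1.35
position: [449.7, -7.2, 404.5]
ee_rot: [0.813, -0.582, 0.0, 0.001]
contact_force: [1.2, 0.8, 0.1]
gripper_width: 85.0
clock 1.35 pos [449.7  -7.2 404.5] jaw az -161.2 w 85.0 F [1.2 0.8 0.1] j [0.35, 0.08, -0.4, 0.0, -1.09, -0.02]
shift [294.2  -5.8  64.9] spin 0.5 or -179.5
```

```bash
python3 -m jog '[[[59,-1,12,0],[118,-2,25,0],[177,-4,38,0],[236,-5,50,0],[294,-6,64,0.5]]]' 85; python3 go.py 550.5 -283.7 290 18.3
```

```text
clock: 1.98
position: [550.6, -285.7, 340.1]
ee_rot: [0.81, -0.586, 0.0, 0.001]
contact_force: [1.5, 1.7, 0.6]
gripper_width: 85.1
clock 1.98 pos [ 550.6 -285.7  340.1] jaw az -161.7 w 85.1 F [1.5 1.7 0.6] j [-0.22, 0.43, -0.1, 0.0, -1.05, 0.54]
shift [-2.  -0.6 50.1] spin -0.0 or 180.0
```

```bash
python3 -m jog '[[[-2,-5,0,0],[-2,-5,15,0],[-2,-5,35,0],[-2,-5,55,0],[-2,-5,76,0]]]' 85; python3 - <<'E'
from h import *
im,_=arm.get_image("scene");crop("s",im,380,150,160,150,4,"pics/s1.png")
im,_=arm.get_image("top");crop("s",im,400,180,160,150,4,"pics/t1.png")
E
python3 go.py 516.3 -295 265 18.3
```

```text
clock: 2.6
position: [554.1, -280.6, 263.6]
ee_rot: [0.811, -0.585, 0.0, 0.001]
contact_force: [-0.7, -0.7, 0.2]
gripper_width: 85.0
clock 2.70 pos [ 553.3 -280.5  261.6] jaw az -161.6 w 84.9 F [ 0.6  0.2 -0.4] j [-0.21, 0.51, -0.18, 0.0, -0.89, 0.53]
shift [ 2.1 39.8 -3.2] spin 0.1 or -179.9
```

View pics/s1.png

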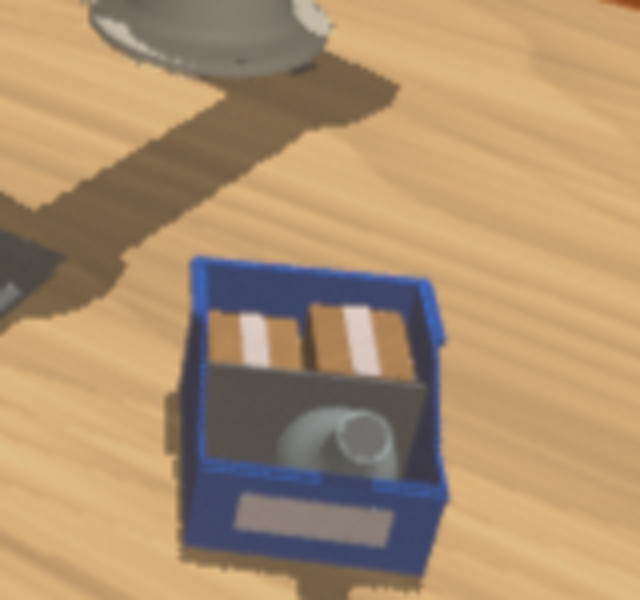

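View pics/t1.png

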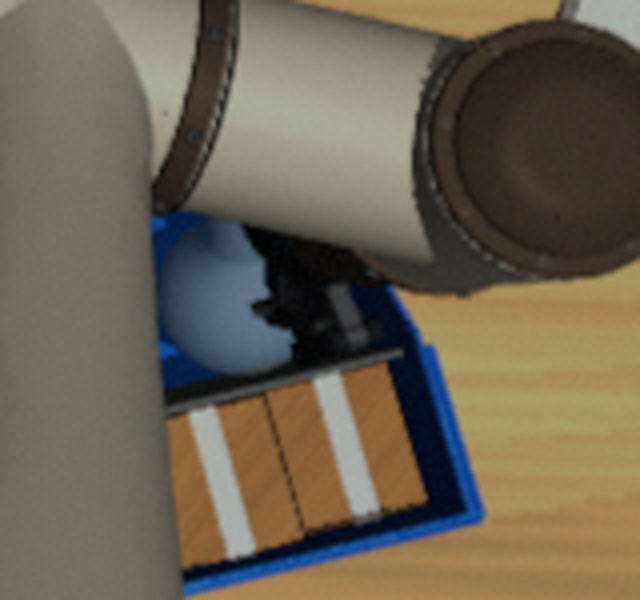

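```bash
python3 - <<'E'
from h import *
im,_=arm.get_image("scene");crop("s",im,180,60,200,150,4,"pics/s2.png")
s=arm.read_state();p=s["position"]
for X in ([553,-280.5,102],[553+40,-280.5+13,102],[553-40,-280.5-13,102],[516,-295,45]): print(X,proj("scene",X).round(),proj("top",X).round())
E
```

```text
[553, -280.5, 102] [[251. 159.]] [[460. 234.]]
[593, -267.5, 102] [[243. 166.]] [[453. 215.]]
[513, -293.5, 102] [[259. 153.]] [[467. 255.]]
[516, -295, 45] [[259. 171.]] [[459. 253.]]
```

View pics/s2.png

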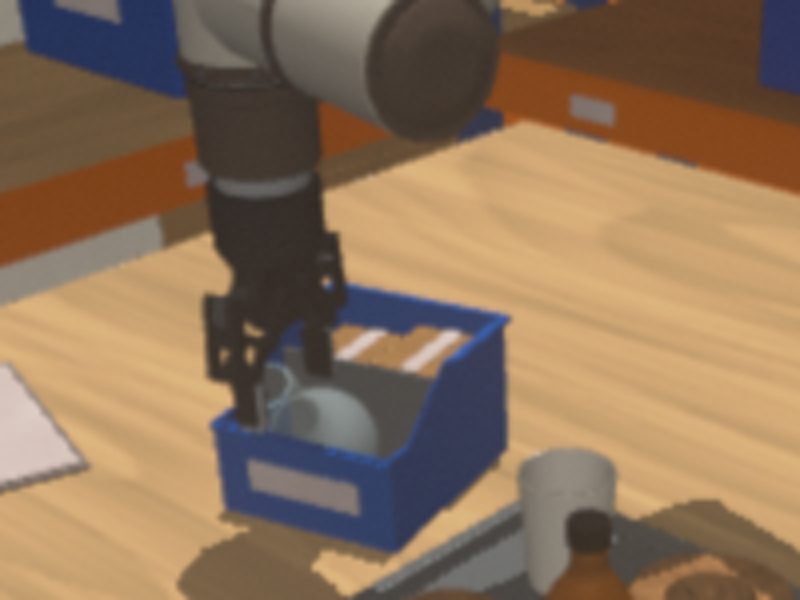

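```bash
python3 -m jog '[[[0,4,0,0],[1,8,0,0],[2,12,0,0],[2,16,0,0],[2,20,0,0]]]' 85;  python3 -m jog '[[[0,2,0,0],[0,4,0,0],[0,4,0,0],[0,4,0,0],[0,4,0,0]]]' 66; python3 go.py 516.3 -295 265 18.3;python3 - <<'E'
from h import *
im,_=arm.get_image("scene");crop("s",im,180,60,200,150,4,"pics/s3.png")
E
```

```text
clock: 3.38
position: [538.7, -289.4, 266.1]
ee_rot: [0.811, -0.584, 0.005, -0.001]
contact_force: [9.0, 2.9, 5.0]
gripper_width: 85.1
clock: 4.0
position: [542.7, -290.8, 273.3]
ee_rot: [0.812, -0.583, 0.02, -0.006]
contact_force: [15.3, 3.7, 9.8]
gripper_width: 66.1
clock 4.00 pos [ 542.7 -290.8  273.3] jaw az -161.3 w 66.1 F [15.3  3.7  9.8] j [-0.23, 0.48, -0.2, 0.0, -0.85, 0.55]
shift [-4.7 26.6  7.3] spin 0.4 or -179.6
```

View pics/s3.png

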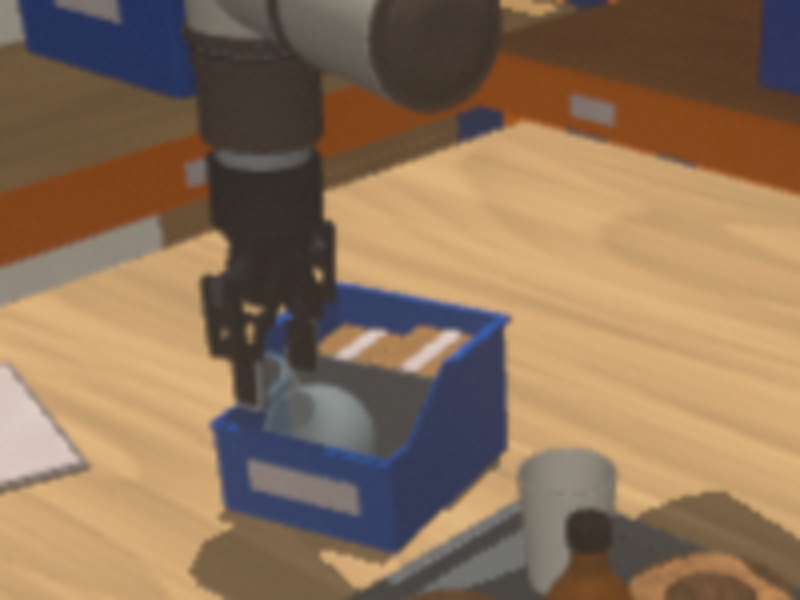

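```bash
python3 -m jog '[[[-1,4,-3,0],[-2,8,-6,0],[-3,12,-9,0],[-3,15,-12,0],[-3,15,-12,0]]]' 60; python3 go.py 516.3 -295 265 18.3;python3 - <<'E'
from h import *
im,_=arm.get_image("scene");crop("s",im,180,60,200,150,4,"pics/s4.png")
E
```

```text
clock: 4.68
position: [529.3, -293.0, 287.8]
ee_rot: [0.813, -0.582, 0.026, -0.008]
contact_force: [7.2, 1.2, 7.1]
gripper_width: 60.3
clock 4.67 pos [ 529.3 -293.   287.8] jaw az -161.2 w 60.3 F [7.2 1.2 7.1] j [-0.24, 0.45, -0.22, 0.01, -0.86, 0.56]
shift [-3.  13.9 22.1] spin 0.5 or -179.5
```

View pics/s4.png

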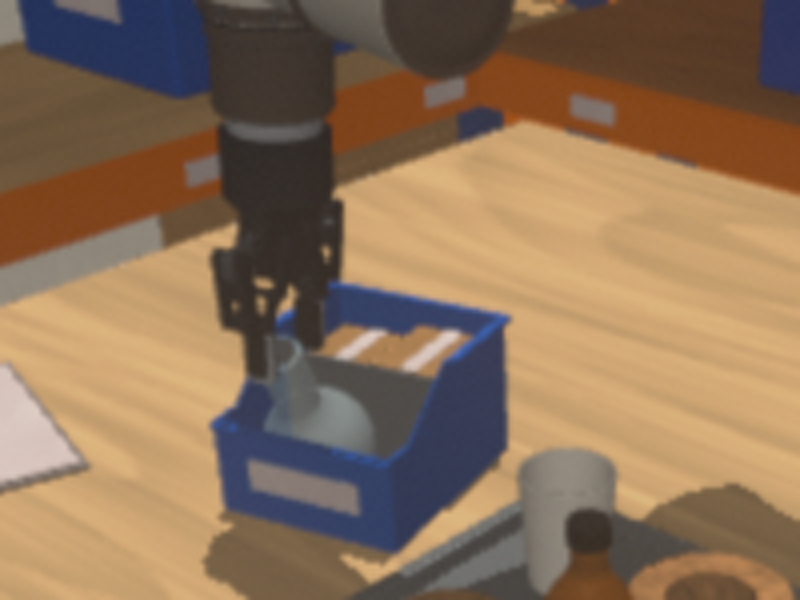

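```bash
cat >> go.py <<'E'
print("tool z",R[:,2].round(4),"tilt %.2f toward az %.0f"%(np.degrees(np.arccos(min(1,-R[2,2]))),np.degrees(np.arctan2(R[1,2],R[0,2]))))
E
python3 -m jog '[[[-1,2,-1,0],[-2,4,-2,0],[-3,6,-3,0],[-3,7,-4,0],[-3,8,-4,0]]]' 48; python3 go.py 516.3 -295 275 18.3
```

```text
clock: 5.35
position: [523.5, -293.1, 295.0]
ee_rot: [0.813, -0.581, 0.033, -0.011]
contact_force: [8.5, 2.2, 7.9]
gripper_width: 47.8
clock 5.35 pos [ 523.5 -293.1  295. ] jaw az -161.1 w 47.8 F [8.5 2.2 7.9] j [-0.24, 0.43, -0.23, 0.01, -0.85, 0.56]
shift [-1.3  8.5 19.5] spin 0.6 or -179.4
tool z [ 0.0655 -0.0208 -0.9976] tilt 3.94 toward az -18
```

```bash
sed -i 's/^T=.*/p=p+155*R[:,2]; T=np.array([p[i] if a[i]=="-" else float(a[i]) for i in range(3)])/; s/"pos"/"GRASP"/' go.py
python3 -m jog '[[[-1,3,-1,0],[-2,5,-2,0],[-3,8,-2,0],[-3,10,-3,0],[-3,11,-3,0]]]' 48; python3 go.py 516.3 -295 118 18.3
```

```text
clock: 5.98
position: [511.0, -293.8, 296.4]
ee_rot: [0.813, -0.582, 0.031, -0.01]
contact_force: [-0.2, 0.7, 1.2]
gripper_width: 48.2
clock 5.97 GRASP [ 520.7 -296.9  141.7] jaw az -161.1 w 48.2 F [-0.2  0.7  1.2] j [-0.25, 0.41, -0.25, 0.01, -0.84, 0.57]
shift [-4.2  4.8 23.3] spin 0.6 or -179.4
tool z [ 0.0624 -0.0199 -0.9979] tilt 3.76 toward az -18
```

```bash
python3 -m jog '[[[0,1,6,0],[-1,2,12,0],[-2,3,18,0],[-3,4,22,0],[-3,4,23,0]]]' 48; python3 go.py 516.3 -295 118 18.3;python3 - <<'E'
from h import *
im,_=arm.get_image("scene");crop("s",im,180,60,200,150,4,"pics/s5.png")
E
```

```text
clock: 6.6
position: [507.5, -292.6, 272.5]
ee_rot: [0.813, -0.582, 0.031, -0.01]
contact_force: [0.1, 0.3, 0.6]
gripper_width: 48.3
clock 6.60 GRASP [ 517.  -295.7  117.8] jaw az -161.1 w 48.3 F [0.1 0.3 0.6] j [-0.25, 0.43, -0.28, 0.01, -0.79, 0.57]
shift [-0.8  0.4 -0.2] spin 0.6 or -179.4
tool z [ 0.0611 -0.0195 -0.9979] tilt 3.68 toward az -18
```

View pics/s5.png

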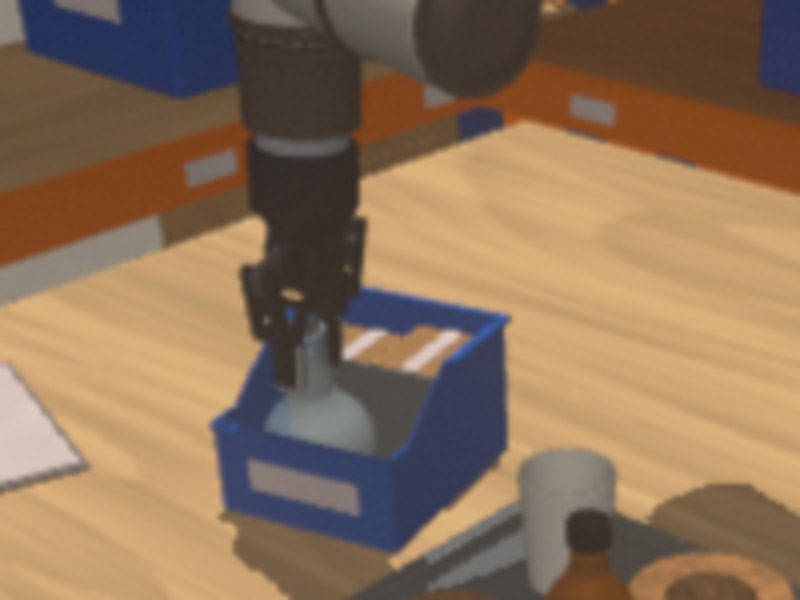

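Flask neck is nearly upright between the fingers (crop ≈(315,350)). Close, and lift.

```bash
python3 -m jog '[[[0,0,0,0],[0,0,0,0],[0,0,0,0],[0,0,0,0],[0,0,0,0]]]' 25; python3 go.py 516.3 -295 118 18.3;  python3 -m jog '[[[0,0,-10,0],[0,0,-25,0],[0,0,-45,0],[0,0,-75,0],[0,0,-110,0]]]' 25;python3 go.py - - 300; python3 - <<'E'
from h import *
im,_=arm.get_image("scene");crop("s",im,180,60,200,150,4,"pics/s6.png")
E
```

```text
clock: 7.28
position: [507.1, -292.8, 272.7]
ee_rot: [0.813, -0.582, 0.03, -0.009]
contact_force: [-2.6, -1.2, 5.0]
gripper_width: 33.0
clock 7.28 GRASP [ 516.4 -295.8  118. ] jaw az -161.1 w 33.0 F [-2.6 -1.2  5. ] j [-0.25, 0.43, -0.28, 0.01, -0.79, 0.57]
shift [-0.8 -0.2 -0. ] spin 0.6 or -179.4
tool z [ 0.0598 -0.0195 -0.998 ] tilt 3.61 toward az -18
clock: 7.9
position: [500.5, -290.3, 383.9]
ee_rot: [0.813, -0.582, 0.03, -0.01]
contact_force: [-0.1, -0.3, -0.9]
gripper_width: 33.3
clock 7.90 GRASP [ 509.9 -293.3  229.2] jaw az -161.1 w 33.3 F [-0.1 -0.3 -0.9] j [-0.24, 0.31, -0.16, 0.0, -1.04, 0.57]
shift [  2.7  -3.6 -70.7] tool z [ 0.0606 -0.0192 -0.998 ] tilt 3.64 toward az -18
```

View pics/s6.png

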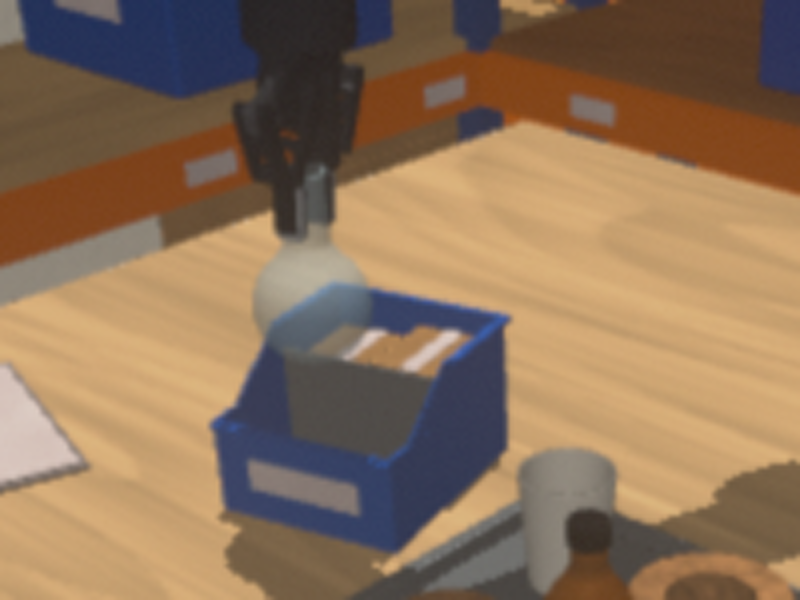

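```bash
python3 go.py 480 34 275 18.3;
```

```text
clock 7.95 GRASP [ 512.2 -294.6  235.4] jaw az -161.0 w 32.9 F [ 2.  -0.6  3.1] j [-0.24, 0.3, -0.15, 0.01, -1.04, 0.57]
shift [-319.3  -78.5  -49.7] spin 0.7 or -179.3
tool z [ 0.0701 -0.0242 -0.9972] tilt 4.25 toward az -19
```

```bash
python3 -m jog '[[[0,0,-25,0],[-20,-5,-45,0],[-65,-16,-48,0],[-120,-30,-49,0],[-175,-43,-50,0]]]' 25; python3 -m jog '[[[-45,-11,0,0],[-85,-21,0,0],[-115,-28,0,0],[-135,-33,0,0],[-144,-35,0,0]]]' 25;python3 go.py 476 37 275 18.3; python3 - <<'E'
from h import *
im,d=arm.get_image("scene");cv2.imwrite("pics/s7.png",im);np.save("s7.npy",d)
E
```

```text
clock: 8.57
position: [481.7, -108.7, 435.2]
ee_rot: [0.813, -0.581, 0.036, -0.012]
contact_force: [0.8, 0.4, -1.8]
gripper_width: 33.5
clock: 9.2
position: [468.2, 39.9, 431.3]
ee_rot: [0.813, -0.581, 0.037, -0.012]
contact_force: [-0.3, 0.1, -1.5]
gripper_width: 33.5
clock 9.20 GRASP [479.7  36.4 276.8] jaw az -161.0 w 33.5 F [-0.3  0.1 -1.5] j [0.45, 0.08, -0.35, 0.06, -1.08, -0.14]
shift [-1.8  3.4  1.5] spin 0.7 or -179.3
tool z [ 0.0741 -0.0225 -0.997 ] tilt 4.44 toward az -17
```

View pics/s7.png

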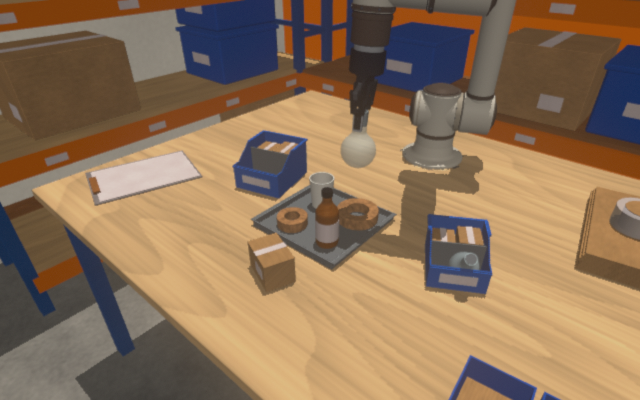

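```bash
cat >> h.py <<'E'
def bulb(n,d,c0,r,tol=8):
    P=cloud(n,d);P[d==0]=np.nan
    c=np.array(c0,float)
    for k in range(6):
        e=np.linalg.norm(P-c,axis=-1)-r
        with np.errstate(invalid="ignore"): m=(abs(e)<(25 if k<2 else tol))&(P[...,2]<c[2]+r*.6)
        q=P[m]
        c=least_squares(lambda x:np.linalg.norm(q-x,axis=1)-r,c,loss="soft_l1",f_scale=2).x
    e=np.linalg.norm(q-c,axis=1)-r
    return c,len(q),np.sqrt((e**2).mean())
E
python3 - <<'E'
from h import *
d=np.load("s7.npy");print(bulb("scene",d,(482,35,204),42.5))
E
```

```text
(array([481.63492222,  36.08052421, 202.89389877]), 688, np.float64(1.25849815935023))
```

```bash
python3 - <<'E'
from h import *
d=np.load("s7.npy");P=cloud("scene",d);P[d==0]=np.nan
def rf(g,R,zt,Ri):
    m=(abs(P[...,2]-zt)<4)&(np.hypot(P[...,0]-g[0],P[...,1]-g[1])<R+12)
    q=P[m]
    # fit annulus center: hull radial & enclosing circle
    c,r=cv2.minEnclosingCircle(q[:,:2].astype(np.float32)); print(len(q),np.round(c,1),round(r,1),np.percentile(q,1,0).round(1),np.percentile(q,99,0).round(1))
rf((476,37),55,34,30);rf((606.5,-74),40,32,20)
E
python3 go.py 474 37.5 275 18.3
```

```text
562 [477.  39.] 55.8 [424.4 -11.6  30.2] [529.6  92.6  35.4]
347 [606.3 -71.3] 42.3 [ 569.7 -110.3   28.2] [645.3 -32.3  33.1]
clock 9.25 GRASP [479.7  36.6 276.6] jaw az -161.0 w 33.1 F [-0.3  0.2 -1.6] j [0.45, 0.08, -0.35, 0.06, -1.08, -0.14]
shift [-2.8  5.2  1.2] spin 0.7 or -179.3
tool z [ 0.0738 -0.0224 -0.997 ] tilt 4.43 toward az -17
```

```bash
python3 go.py 474.7 39.1 147 -
```

```text
clock 9.25 GRASP [479.7  36.6 276.6] jaw az -161.0 w 33.1 F [-0.3  0.2 -1.6] j [0.45, 0.08, -0.35, 0.06, -1.08, -0.14]
shift [ -9.8  12.  128.8] tool z [ 0.0738 -0.0224 -0.997 ] tilt 4.43 toward az -17
```

```bash
python3 -m jog '[[[-2,5,20,0],[-4,7,55,0],[-6,9,90,0],[-8,11,115,0],[-10,12,129,0]]]' 25;python3 go.py 474.7 39.1 138 -; python3 - <<'E'
from h import *
im,d=arm.get_image("scene");crop("s",im,250,80,200,150,4,"pics/s8.png");print(bulb("scene",d,(477,39,74),42.5))
E
```

```text
clock: 9.88
position: [463.1, 42.0, 300.2]
ee_rot: [0.813, -0.581, 0.036, -0.012]
contact_force: [0.7, -0.7, -1.2]
gripper_width: 33.4
clock 9.88 GRASP [474.3  38.4 145.6] jaw az -161.1 w 33.4 F [ 0.7 -0.7 -1.2] j [0.46, 0.21, -0.57, 0.08, -0.73, -0.18]
shift [-0.9 -0.2  7.6] tool z [ 0.0723 -0.0231 -0.9971] tilt 4.35 toward az -18
(array([487.4254908 ,  48.2772304 ,  14.20680342]), 667, np.float64(3.7074004519954062))
```

View pics/s8.png

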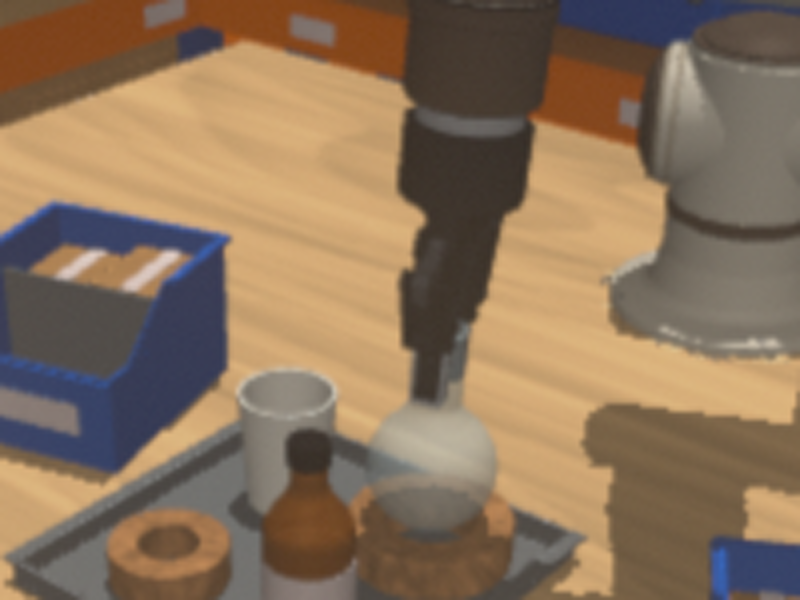

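```bash
python3 -m jog '[[[0,0,1,0],[0,0,3,0],[0,0,5,0],[-1,0,6,0],[-1,0,7,0]]]' 25;python3 go.py 474.7 39.1 138 - 
```

```text
clock: 10.55
position: [462.8, 42.8, 292.0]
ee_rot: [0.813, -0.581, 0.035, -0.011]
contact_force: [0.6, 0.3, -0.7]
gripper_width: 32.9
clock 10.55 GRASP [473.7  39.1 137.4] jaw az -161.1 w 32.9 F [ 0.6  0.3 -0.7] j [0.46, 0.23, -0.58, 0.08, -0.71, -0.19]
shift [ 0.4 -1.  -0.5] tool z [ 0.0701 -0.0237 -0.9973] tilt 4.24 toward az -19
```

```bash
python3 -m jog '[[[0,0,1,0],[0,0,1,0],[0,0,2,0],[0,0,2,0],[0,0,2,0]]]' 25;python3 go.py 474.7 39.1 138 - 
```

```text
clock: 11.18
position: [463.0, 42.7, 291.1]
ee_rot: [0.813, -0.581, 0.036, -0.011]
contact_force: [-4.1, 0.6, 9.3]
gripper_width: 32.9
clock 11.18 GRASP [474.   38.9 136.6] jaw az -161.0 w 32.9 F [-4.1  0.6  9.3] j [0.46, 0.23, -0.58, 0.08, -0.71, -0.19]
shift [ 0.1 -0.8 -1.4] tool z [ 0.0709 -0.024  -0.9972] tilt 4.29 toward az -19
```

```bash
python3 -m jog '[[[0,0,-1,0],[0,0,-1,0],[0,0,-1,0],[0,0,-1,0],[0,0,-1,0]]]' 46;python3 go.py 474 39 138 -; python3 - <<'E'
from h import *
im,d=arm.get_image("scene");crop("s",im,250,80,200,150,4,"pics/s9.png")
E
```

```text
clock: 11.8
position: [462.9, 42.7, 292.0]
ee_rot: [0.813, -0.581, 0.036, -0.011]
contact_force: [-0.6, -0.1, -0.8]
gripper_width: 45.9
clock 11.80 GRASP [473.9  39.  137.5] jaw az -161.0 w 45.9 F [-0.6 -0.1 -0.8] j [0.46, 0.23, -0.58, 0.08, -0.71, -0.19]
shift [ 0.  -0.2 -0.5] tool z [ 0.0706 -0.0241 -0.9972] tilt 4.28 toward az -19
```

View pics/s9.png

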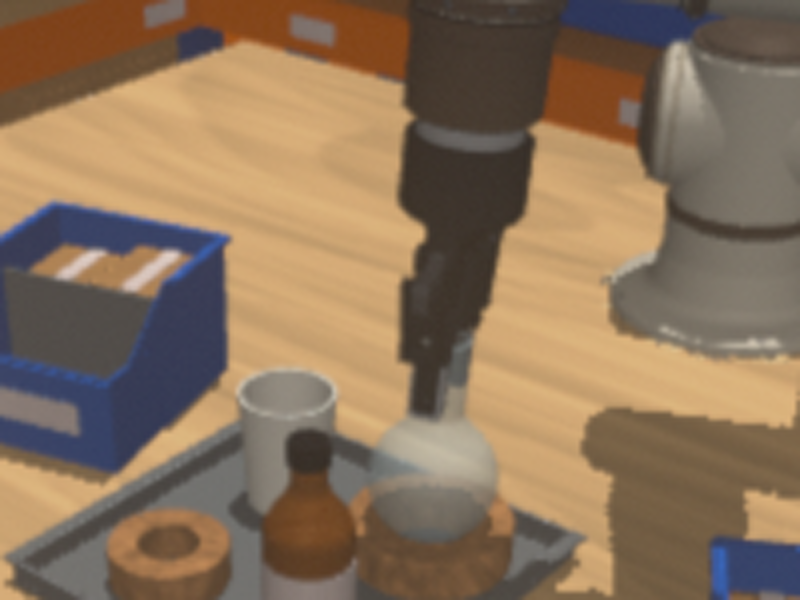

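```bash
python3 go.py 474 39 240 -; python3 go.py 540 365 240 28.2
```

```text
clock 11.85 GRASP [473.9  39.  137.5] jaw az -161.0 w 45.8 F [ 0.2 -0.6  0.1] j [0.46, 0.23, -0.58, 0.08, -0.71, -0.19]
shift [   4.7   -6.2 -102.2] tool z [ 0.0707 -0.0241 -0.9972] tilt 4.28 toward az -19
clock 11.85 GRASP [473.9  39.  137.5] jaw az -161.0 w 45.8 F [ 0.2 -0.6  0.1] j [0.46, 0.23, -0.58, 0.08, -0.71, -0.19]
shift [-282.3 -174.2 -105.4] spin -9.2 or 170.8
tool z [ 0.0707 -0.0241 -0.9972] tilt 4.28 toward az -19
```

```bash
python3 -m jog '[[[1,-1,-15,0],[2,-2,-35,0],[3,-4,-65,0],[5,-6,-102,0],[5,-6,-110,0]]]' 46;python3 go.py 528 358 240 28.2
```

```text
clock: 12.48
position: [462.8, 42.7, 404.8]
ee_rot: [0.813, -0.581, 0.037, -0.013]
contact_force: [-0.0, 0.1, -0.0]
gripper_width: 45.6
clock 12.47 GRASP [474.6  39.3 250.3] jaw az -161.0 w 45.6 F [-0.   0.1 -0. ] j [0.46, 0.09, -0.41, 0.06, -1.01, -0.16]
shift [-284.7 -153.2    7.3] spin -9.2 or 170.8
tool z [ 0.0758 -0.0221 -0.9969] tilt 4.53 toward az -16
```

```bash
python3 - <<'E'
from h import *
A=onz("top",416,240,75);B=onz("top",484.5,225,75);print(A,B)
print(onz("top",400+482/4,205+415/4,115),onz("top",400+170/4,205+493/4,115))
E
python3 go.py 525 -318 180 -
```

```text
[ 540.85660594 -197.01830118   75.        ] [ 575.86560559 -339.41937272   75.        ]
[ 410.48191253 -390.72505204  115.        ] [ 368.76340195 -239.61372008  115.        ]
clock 12.47 GRASP [474.6  39.3 250.3] jaw az -161.0 w 45.6 F [-0.   0.1 -0. ] j [0.46, 0.09, -0.41, 0.06, -1.01, -0.16]
shift [350.9  72.9  81.8] tool z [ 0.0758 -0.0221 -0.9969] tilt 4.53 toward az -16
```

```bash
python3 -m jog '[[[50,10,0,0],[110,23,0,0],[170,35,0,0],[230,47,0,0],[290,60,0,0]]]' 0;python3 go.py 532 -315 180 -
```

```text
clock: 13.1
position: [499.4, -252.9, 413.2]
ee_rot: [0.813, -0.581, 0.037, -0.013]
contact_force: [1.8, 1.0, 1.3]
gripper_width: 0.2
clock 13.10 GRASP [ 511.  -256.2  258.6] jaw az -161.0 w 0.2 F [1.8 1.  1.3] j [-0.18, 0.25, -0.17, 0.01, -1.07, 0.5]
shift [58.8  4.2 81.2] tool z [ 0.0744 -0.0215 -0.997 ] tilt 4.44 toward az -16
```

```bash
python3 -m jog '[[[30,2,0,0],[59,4,20,0],[63,5,50,0],[63,5,80,0],[63,5,85,0]]]' 0;python3 go.py 533 -317 80 -
```

```text
clock: 13.72
position: [520.6, -315.8, 327.4]
ee_rot: [0.813, -0.581, 0.033, -0.012]
contact_force: [0.8, -0.5, 0.0]
gripper_width: -0.0
clock 13.72 GRASP [ 531.1 -318.7  172.7] jaw az -161.1 w -0.0 F [ 0.8 -0.5  0. ] j [-0.28, 0.41, -0.16, -0.0, -0.93, 0.61]
shift [-4.7  3.  92.6] tool z [ 0.0677 -0.0189 -0.9975] tilt 4.03 toward az -16
```

```bash
python3 -m jog '[[[-1,1,20,0],[-3,2,50,0],[-4,3,75,0],[-5,3,88,0],[-5,3,92,0]]]' 0;python3 go.py 563 -330 80 -
```

```text
clock: 14.35
position: [522.6, -313.7, 235.2]
ee_rot: [0.813, -0.581, 0.033, -0.012]
contact_force: [0.5, -0.5, 0.5]
gripper_width: 0.2
clock 14.35 GRASP [ 533.1 -316.6   80.6] jaw az -161.1 w 0.2 F [ 0.5 -0.5  0.5] j [-0.28, 0.51, -0.26, -0.0, -0.73, 0.6]
shift [ 22.2 -23.8   2.9] tool z [ 0.0676 -0.0191 -0.9975] tilt 4.03 toward az -16
```

Now push outward into the bin corner with the closed fingertips to undo the wrist tilt.

```bash
python3 -m jog '[[[6,-7,0,0],[11,-12,0,0],[16,-17,0,0],[19,-21,0,0],[22,-24,0,0]]]' 0;python3 go.py 563 -330 80 -
```

```text
clock: 14.98
position: [548.5, -325.9, 237.3]
ee_rot: [0.813, -0.582, 0.025, -0.01]
contact_force: [-17.8, 8.0, 15.6]
gripper_width: 0.1
clock 14.97 GRASP [ 556.5 -328.    82.5] jaw az -161.2 w 0.1 F [-17.8   8.   15.6] j [-0.28, 0.55, -0.18, -0.0, -0.79, 0.61]
shift [ 3.9 -5.4  2.9] tool z [ 0.0518 -0.0137 -0.9986] tilt 3.07 toward az -15
```

```bash
python3 -m jog '[[[4,-5,0,0],[4,-5,0,0],[5,-6,0,0],[5,-6,0,0],[5,-6,0,0]]]' 0;python3 go.py 563 -330 80 -;python3 -m jog '[[[4,-5,0,0],[4,-5,0,0],[5,-6,0,0],[5,-6,0,0],[5,-6,0,0]]]' 0;python3 go.py 563 -330 80 -
```

```text
clock: 15.6
position: [551.2, -327.6, 237.5]
ee_rot: [0.813, -0.582, 0.017, -0.007]
contact_force: [-15.8, 6.9, 12.4]
gripper_width: 0.0
clock 15.60 GRASP [ 556.7 -328.7   82.6] jaw az -161.2 w 0.0 F [-15.8   6.9  12.4] j [-0.28, 0.56, -0.16, -0.0, -0.82, 0.61]
shift [ 3.2 -5.5  2.9] tool z [ 0.0353 -0.0076 -0.9993] tilt 2.07 toward az -12
clock: 16.23
position: [554.0, -329.1, 237.6]
ee_rot: [0.812, -0.583, 0.008, -0.005]
contact_force: [-15.9, 8.0, 12.3]
gripper_width: 0.1
clock 16.23 GRASP [ 556.9 -329.3   82.7] jaw az -161.3 w 0.1 F [-15.9   8.   12.3] j [-0.29, 0.57, -0.14, -0.01, -0.84, 0.62]
shift [ 2.6 -5.5  2.8] tool z [ 0.0188 -0.0013 -0.9998] tilt 1.08 toward az -4
```

```bash
python3 -m jog '[[[2,-5,0,0],[2,-5,0,0],[2,-6,0,0],[2,-6,0,0],[2,-6,0,0]]]' 0;python3 go.py 563 -330 80 -
```

```text
clock: 16.85
position: [556.2, -329.4, 237.9]
ee_rot: [0.812, -0.583, 0.001, -0.002]
contact_force: [-13.7, 0.3, 10.5]
gripper_width: 0.1
clock 16.85 GRASP [ 556.9 -329.    82.9] jaw az -161.4 w 0.1 F [-13.7   0.3  10.5] j [-0.29, 0.57, -0.13, -0.0, -0.86, 0.61]
shift [ 2.8 -5.4  2.9] tool z [ 0.0047  0.002  -1.    ] tilt 0.29 toward az 24
```

```bash
python3 -m jog '[[[-3,12,0,0],[-5,18,-15,0],[-5,18,-60,0],[-5,18,-110,0],[-5,18,-165,0]]]' 40;python3 go.py 535 362 245 28.2
```

```text
clock: 17.48
position: [536.9, -330.5, 405.5]
ee_rot: [0.812, -0.583, 0.002, -0.002]
contact_force: [1.5, -0.4, 0.4]
gripper_width: 39.9
clock 17.48 GRASP [ 537.9 -330.3  250.5] jaw az -161.4 w 39.9 F [ 1.5 -0.4  0.4] j [-0.3, 0.39, 0.02, -0.0, -1.2, 0.62]
shift [-657.  -218.4    6.4] spin -9.6 or 170.4
tool z [ 0.0065  0.0014 -1.    ] tilt 0.38 toward az 12
```

```bash
python3 -m jog '[[[-58,-19,0,0],[-116,-38,0,0],[-174,-57,0,0],[-232,-76,0,0],[-290,-95,0,0]]]' 85;python3 -m jog '[[[-58,-19,0,0],[-116,-38,0,0],[-174,-57,0,-3],[-232,-76,0,-6],[-290,-96,0,-9.6]]]' 85;python3 go.py 535 362 245 28.2
```

```text
clock: 18.1
position: [534.2, -23.2, 407.5]
ee_rot: [0.812, -0.583, 0.004, -0.004]
contact_force: [1.3, 0.1, 0.6]
gripper_width: 84.8
clock: 18.73
position: [532.0, 284.6, 410.0]
ee_rot: [0.859, -0.512, 0.005, -0.005]
contact_force: [1.5, 0.9, 0.2]
gripper_width: 85.3
clock 18.73 GRASP [534.1 285.3 255. ] jaw az -151.6 w 85.3 F [1.5 0.9 0.2] j [0.76, 0.34, -0.05, 0.01, -1.17, -0.27]
shift [-67.1 -37.2  10.3] spin 0.2 or -179.8
tool z [ 0.0132  0.0044 -0.9999] tilt 0.80 toward az 19
```

```bash
python3 go.py 530.5 359.5 83 28.2
```

```text
clock 18.73 GRASP [534.1 285.3 255. ] jaw az -151.6 w 85.3 F [1.5 0.9 0.2] j [0.76, 0.34, -0.05, 0.01, -1.17, -0.27]
shift [-67.4 -29.8 172.2] spin 0.2 or -179.8
tool z [ 0.0132  0.0044 -0.9999] tilt 0.80 toward az 19
```

```bash
python3 -m jog '[[[-30,-13,10,0],[-60,-26,30,0],[-67,-30,65,0],[-67,-30,95,0],[-67,-30,110,0]]]' 85;python3 go.py 530.5 359.5 83 28.2; python3 - <<'E'
from h import *
im,d=arm.get_image("top");cv2.imwrite("pics/t2.png",im);np.save("t2.npy",d)
E
```

```text
clock: 19.35
position: [527.8, 358.6, 299.4]
ee_rot: [0.859, -0.512, 0.004, -0.005]
contact_force: [0.1, 0.1, -0.2]
gripper_width: 85.2
clock 19.35 GRASP [529.8 359.3 144.4] jaw az -151.5 w 85.2 F [ 0.1  0.1 -0.2] j [0.85, 0.49, -0.1, 0.01, -0.96, -0.36]
shift [ 0.   0.1 61.4] spin 0.3 or -179.7
tool z [ 0.0127  0.0041 -0.9999] tilt 0.77 toward az 18
```

View pics/t2.png

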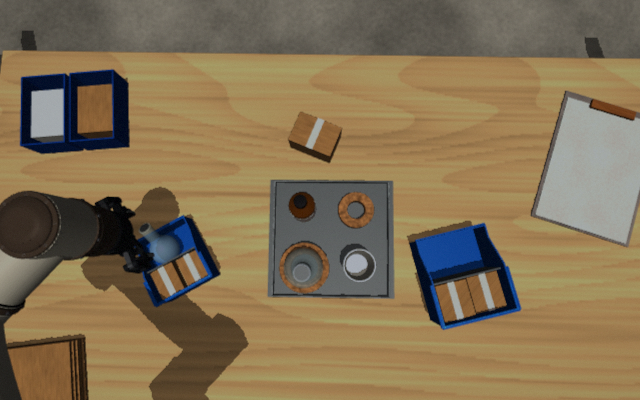

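```bash
cat >> h.py <<'E'
def flask(P,c0,r,rn,s0,L,tilt=.05,az=0.,zmin=0):
    c=np.array(c0,float);p=[tilt*np.cos(az),tilt*np.sin(az)]
    def A_(p): a=np.array([p[0],p[1],1.]);return a/np.linalg.norm(a)
    def err(Q,c,p):
        a=A_(p);q=Q-c;s=q@a;rad=np.linalg.norm(q-s[...,None]*a,axis=-1)
        eb=np.abs(np.linalg.norm(q,axis=-1)-r);en=np.abs(rad-rn)
        nb=(s>s0)&(s<L-1)
        return np.where(nb,rad-rn,np.linalg.norm(q,axis=-1)-r),s
    for k in range(8):
        with np.errstate(invalid="ignore"):
            e,s=err(P,c,p);m=(abs(e)<(12 if k<3 else 5))&(((s<s0-14)&(P[...,2]>zmin))|((s>s0)&(s<L-1)))
        Q=P[m];S=s[m]>s0-5
        def res(x):
            a=A_(x[3:]);q=Q-x[:3];t=q@a
            return np.where(S,np.linalg.norm(q-t[:,None]*a,axis=1)-rn,np.linalg.norm(q,axis=1)-r)
        f=least_squares(res,[*c,*p],loss="soft_l1",f_scale=1.5,x_scale=[1,1,1,.02,.02]);c=f.x[:3];p=f.x[3:]
    return c.round(1),"tilt %.1f az %.0f"%(np.degrees(np.arctan(np.hypot(*p))),np.degrees(np.arctan2(p[1],p[0]))),"n bulb %d neck %d rms %.2f"%((~S).sum(),S.sum(),np.sqrt((res(f.x)**2).mean()))
E
python3 - <<'E'
from h import *
d=np.load("t2.npy");P=cloud("top",d);P[d==0]=np.nan
print(flask(P,(475,38,64),42.5,17,46,98,zmin=40))
im,d=arm.get_image("scene");cv2.imwrite("pics/s10.png",im);P=cloud("scene",d);P[d==0]=np.nan
print(flask(P,(477,39,64),42.5,17,46,98,zmin=40))
E
```

```text
(array([476.4,  37.8,  62.8]), 'tilt 4.6 az -165', 'n bulb 652 neck 56 rms 0.85')
(array([475.1,  38.9,  62.5]), 'tilt 4.3 az -167', 'n bulb 646 neck 252 rms 1.32')
```

View pics/s10.png

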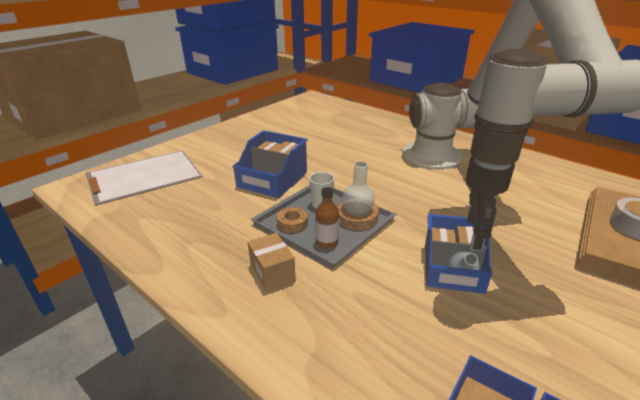

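```bash
python3 -m jog '[[[0,0,15,0],[0,0,30,0],[0,0,45,0],[0,0,56,0],[0,0,61,0]]]' 85;python3 go.py 508.7 347.8 83 28.2; python3 - <<'E'
from h import *
im,d=arm.get_image("scene");crop("s",im,380,130,160,150,4,"pics/s11.png")
E
```

```text
clock: 20.08
position: [528.5, 358.3, 237.2]
ee_rot: [0.859, -0.512, 0.004, -0.004]
contact_force: [-0.5, -0.2, -0.5]
gripper_width: 84.7
clock 20.07 GRASP [530.2 358.6  82.2] jaw az -151.6 w 84.7 F [-0.5 -0.2 -0.5] j [0.85, 0.56, -0.16, 0.01, -0.84, -0.36]
shift [-0.7 24.1 -1. ] spin 0.2 or -179.8
tool z [ 0.0109  0.0021 -0.9999] tilt 0.63 toward az 11
```

View pics/s11.png

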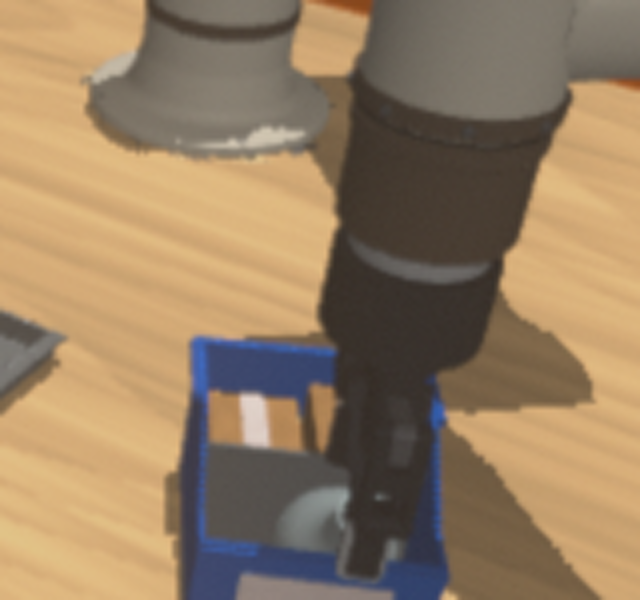

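```bash
python3 -m jog '[[[-1,5,0,0],[-1,10,-2,0],[-1,15,-7,0],[-1,19,-10,0],[-1,23,-13,0]]]' 85;python3 go.py 508.7 347.8 83 28.2
```

```text
clock: 20.75
position: [507.6, 348.2, 250.6]
ee_rot: [0.859, -0.512, 0.004, -0.004]
contact_force: [0.6, 0.3, 0.3]
gripper_width: 84.9
clock 20.75 GRASP [509.4 348.7  95.6] jaw az -151.6 w 84.9 F [0.6 0.3 0.3] j [0.87, 0.51, -0.21, 0.01, -0.84, -0.38]
shift [ 0.4  1.2 12.6] spin 0.2 or -179.8
tool z [ 0.0118  0.003  -0.9999] tilt 0.70 toward az 14
```

```bash
python3 - <<'E'
from h import *
im,d=arm.get_image("scene");crop("s",im,380,130,160,150,4,"pics/s12.png")
im,d=arm.get_image("top");crop("s",im,80,170,160,150,4,"pics/t12.png")
E
```

```text
(no output)
```

View pics/s12.png

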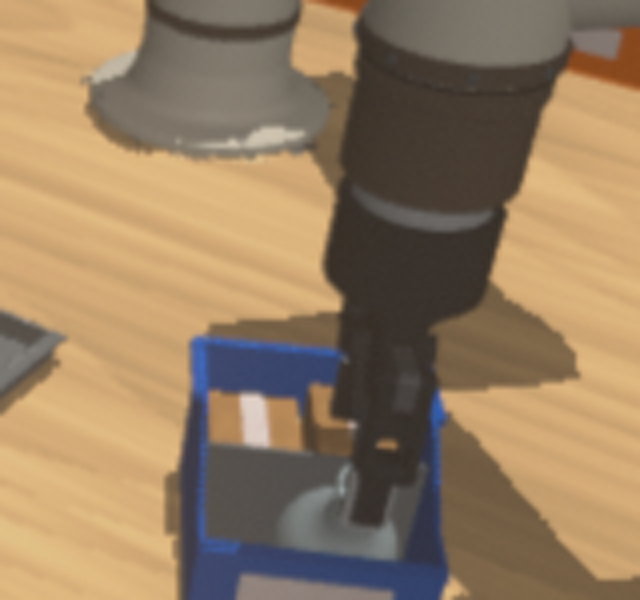

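View pics/t12.png

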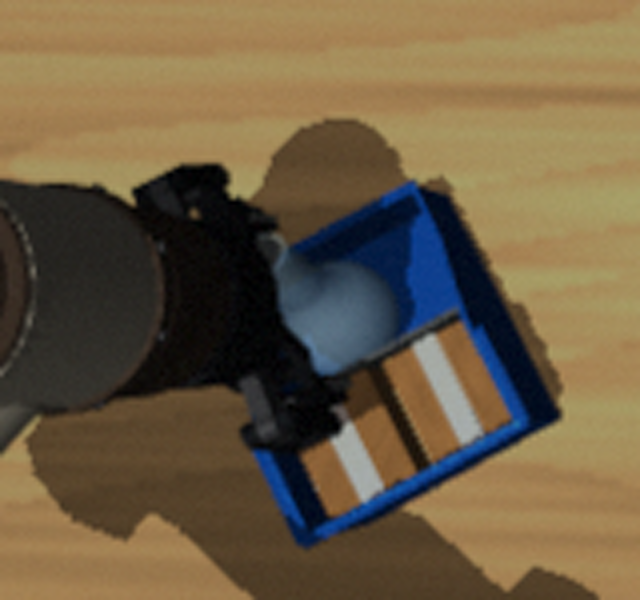

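```bash
python3 -m jog '[[[0,-1,-3,0],[0,-1,-6,0],[0,-1,-8,0],[0,-1,-9,0],[0,-1,-9,0]]]' 64;python3 go.py 508.7 347.8 83 28.2; python3 -m jog '[[[0,0,-2,0],[0,0,-3,0],[0,0,-4,0],[0,0,-4,0],[0,0,-4,0]]]' 48;python3 go.py 508.7 347.8 95 28.2;
```

```text
clock: 21.48
position: [507.6, 348.0, 258.8]
ee_rot: [0.859, -0.512, 0.003, -0.002]
contact_force: [1.3, -1.1, 0.3]
gripper_width: 64.1
clock 21.48 GRASP [508.9 348.1 103.8] jaw az -151.6 w 64.1 F [ 1.3 -1.1  0.3] j [0.86, 0.5, -0.2, 0.01, -0.86, -0.37]
shift [ 0.1  0.4 20.8] spin 0.2 or -179.8
tool z [ 8.4e-03  6.0e-04 -1.0e+00] tilt 0.48 toward az 4
clock: 22.1
position: [507.4, 347.9, 262.7]
ee_rot: [0.859, -0.512, 0.003, -0.002]
contact_force: [-0.4, -0.3, 1.1]
gripper_width: 48.0
clock 22.10 GRASP [508.6 347.9 107.7] jaw az -151.6 w 48.0 F [-0.4 -0.3  1.1] j [0.86, 0.5, -0.2, 0.01, -0.87, -0.37]
shift [ 0.1  0.1 12.7] spin 0.2 or -179.8
tool z [ 7.9e-03  2.0e-04 -1.0e+00] tilt 0.45 toward az 2
```

```bash
python3 -m jog '[[[0,0,3,0],[0,0,6,0],[0,0,10,0],[0,0,13,0],[0,0,13,0]]]' 42;python3 go.py 508.7 347.8 95 28.2;  python3 - <<'E'
from h import *
im,d=arm.get_image("scene");crop("s",im,380,130,160,150,4,"pics/s13.png")
E
python3 -m jog '[[[0,0,0,0],[0,0,0,0],[0,0,0,0],[0,0,0,0],[0,0,0,0]]]' 17;python3 go.py 508.7 347.8 95 28.2
```

```text
clock: 22.72
position: [507.4, 347.8, 249.2]
ee_rot: [0.859, -0.512, 0.003, -0.002]
contact_force: [-0.1, -0.2, -0.7]
gripper_width: 42.3
clock 22.73 GRASP [508.5 347.7  94.2] jaw az -151.6 w 42.3 F [-0.1 -0.2 -0.7] j [0.86, 0.51, -0.21, 0.01, -0.84, -0.37]
shift [ 0.  -0.2 -0.8] spin 0.2 or -179.8
tool z [ 7.1e-03 -6.0e-04 -1.0e+00] tilt 0.41 toward az -5
clock: 23.4
position: [507.4, 347.8, 249.7]
ee_rot: [0.859, -0.512, 0.003, -0.002]
contact_force: [-0.9, 0.1, 4.9]
gripper_width: 24.7
clock 23.40 GRASP [508.5 347.7  94.7] jaw az -151.6 w 24.7 F [-0.9  0.1  4.9] j [0.86, 0.51, -0.21, 0.01, -0.84, -0.37]
shift [-0.  -0.2 -0.3] spin 0.2 or -179.8
tool z [ 7.3e-03 -5.0e-04 -1.0e+00] tilt 0.42 toward az -4
```

View pics/s13.png

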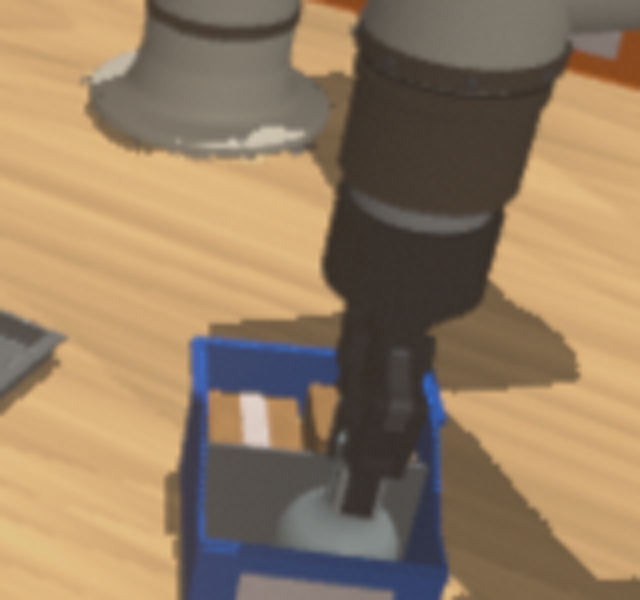

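```bash
python3 -m jog '[[[0,0,-10,0],[0,0,-30,0],[0,0,-70,0],[0,0,-125,0],[0,0,-185,0]]]' 17;python3 go.py 606.5 -73 285 -; python3 - <<'E'
from h import *
im,d=arm.get_image("scene");crop("s",im,380,20,160,150,4,"pics/s14.png")
E
```

```text
clock: 24.02
position: [505.8, 347.7, 435.8]
ee_rot: [0.859, -0.512, 0.003, -0.001]
contact_force: [0.7, 0.9, -0.2]
gripper_width: 24.6
clock 24.02 GRASP [506.7 347.5 280.8] jaw az -151.6 w 24.6 F [ 0.7  0.9 -0.2] j [0.87, 0.35, 0.03, 0.01, -1.25, -0.37]
shift [417.4 112.   -3.1] tool z [ 0.0061 -0.0013 -1.    ] tilt 0.35 toward az -12
```

View pics/s14.png

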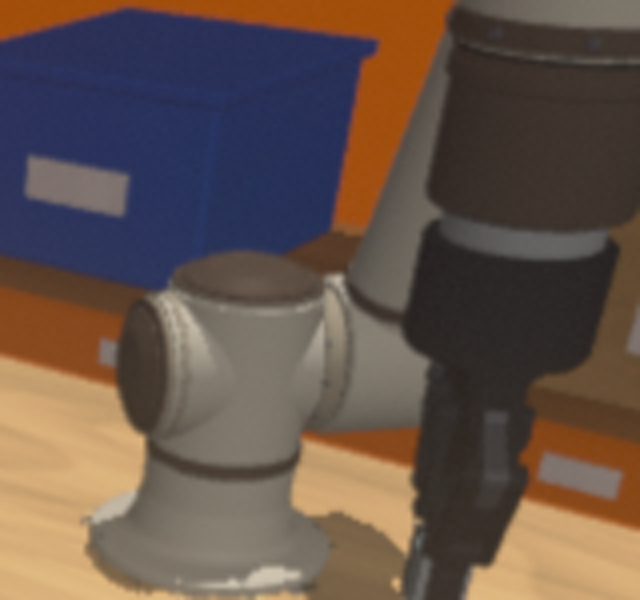

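```bash
python3 -m jog '[[[40,11,-2,0],[95,25,-3,0],[150,40,-3,0],[205,55,-3,0],[260,70,-3,0]]]' 17; python3 go.py 606.5 -73 285 -
```

```text
clock: 24.7
position: [569.2, 84.4, 448.5]
ee_rot: [0.859, -0.511, 0.007, -0.01]
contact_force: [0.2, 1.1, -1.3]
gripper_width: 25.1
clock 24.70 GRASP [572.6  85.9 293.6] jaw az -151.5 w 25.1 F [ 0.2  1.1 -1.3] j [0.43, 0.27, -0.05, 0.0, -1.23, 0.07]
shift [155.8  46.1   7.8] tool z [ 0.0217  0.0095 -0.9997] tilt 1.36 toward az 24
```

```bash
python3 -m jog '[[[50,13,0,0],[95,25,0,0],[130,35,0,0],[150,41,0,0],[158,42,0,0]]]' 17; python3 go.py 606.5 -73 285 -;  python3 - <<'E'
from h import *
im,d=arm.get_image("scene");crop("s",im,220,60,160,150,4,"pics/s15.png")
s=arm.read_state();p=s["position"]
print(bulb("scene",d,(p[0]+2,p[1],p[2]-155-60),32))
E
```

```text
clock: 25.32
position: [607.7, -75.2, 447.6]
ee_rot: [0.859, -0.512, 0.007, -0.01]
contact_force: [-0.4, 0.8, 0.1]
gripper_width: 24.8
clock 25.32 GRASP [611.  -73.6 292.7] jaw az -151.6 w 24.8 F [-0.4  0.8  0.1] j [0.14, 0.33, 0.04, -0.01, -1.26, 0.36]
shift [-2.7  3.8  7.6] tool z [ 0.0214  0.0099 -0.9997] tilt 1.35 toward az 25
(array([610.47879801, -71.89734094, 231.73749666]), 425, np.float64(1.2239689678150063))
```

View pics/s15.png

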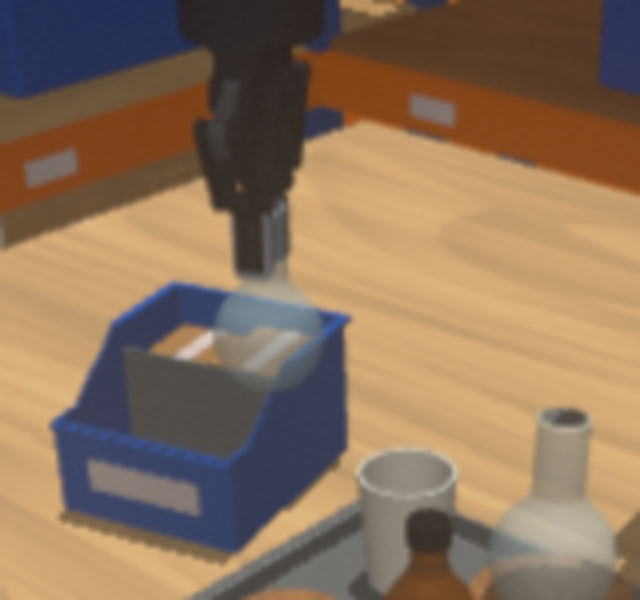

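```bash
python3 go.py 607.4 -73.5 128 -
```

```text
clock 25.38 GRASP [611.3 -73.7 292.7] jaw az -151.6 w 24.9 F [ 0.6 -0.4 -1.2] j [0.14, 0.33, 0.04, -0.01, -1.26, 0.36]
shift [ -2.4   7.2 164.5] tool z [ 0.0216  0.0096 -0.9997] tilt 1.35 toward az 24
```

```bash
python3 -m jog '[[[-2,5,30,0],[-2,6,80,0],[-2,7,120,0],[-2,7,150,0],[-2,7,164,0]]]' 17; python3 go.py 607.4 -73.5 118 -;  python3 - <<'E'
from h import *
im,d=arm.get_image("scene");crop("s",im,220,100,160,150,4,"pics/s16.png")
E
```

```text
clock: 26.0
position: [604.1, -74.0, 281.8]
ee_rot: [0.859, -0.511, 0.006, -0.009]
contact_force: [-0.3, 0.2, 0.3]
gripper_width: 24.5
clock 26.00 GRASP [607.  -72.5 126.8] jaw az -151.5 w 24.5 F [-0.3  0.2  0.3] j [0.14, 0.46, -0.2, -0.01, -0.89, 0.36]
shift [1.1 0.3 8.8] tool z [ 0.0188  0.0095 -0.9998] tilt 1.21 toward az 27
```

View pics/s16.png

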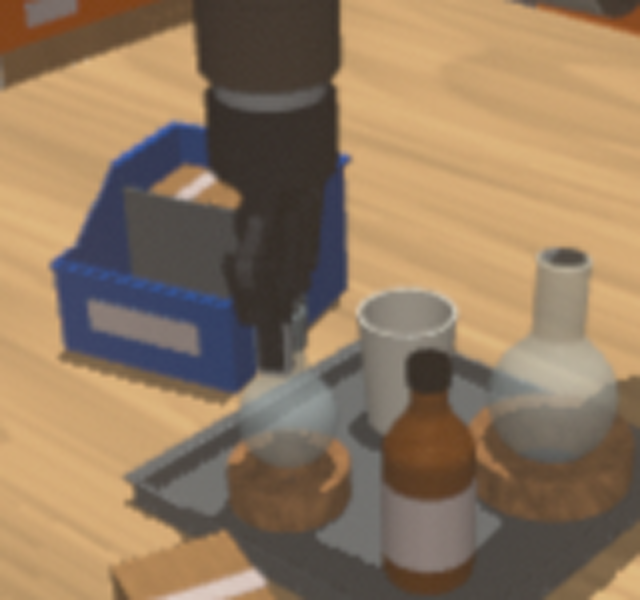

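```bash
python3 -m jog '[[[0,0,2,0],[1,0,4,0],[1,0,6,0],[1,0,7,0],[1,0,8,0]]]' 17; python3 go.py 607.4 -73.5 118 - ; python3 -m jog '[[[0,0,1,0],[0,0,1,0],[0,0,2,0],[0,0,2,0],[0,0,2,0]]]' 17; python3 go.py 607.4 -73.5 118 -
```

```text
clock: 26.68
position: [604.6, -75.0, 273.0]
ee_rot: [0.859, -0.511, 0.005, -0.009]
contact_force: [-0.9, 0.3, -1.5]
gripper_width: 24.9
clock 26.68 GRASP [607.3 -73.5 118. ] jaw az -151.5 w 24.9 F [-0.9  0.3 -1.5] j [0.14, 0.47, -0.2, -0.01, -0.87, 0.36]
shift [ 0.  -0.1  0. ] tool z [ 0.0179  0.0097 -0.9998] tilt 1.17 toward az 28
clock: 27.3
position: [604.7, -75.1, 272.3]
ee_rot: [0.859, -0.511, 0.006, -0.009]
contact_force: [-2.1, -1.2, 6.7]
gripper_width: 24.7
clock 27.30 GRASP [607.6 -73.7 117.3] jaw az -151.5 w 24.7 F [-2.1 -1.2  6.7] j [0.14, 0.48, -0.2, -0.01, -0.87, 0.36]
shift [-0.3  0.1 -0.7] tool z [ 0.0189  0.0092 -0.9998] tilt 1.20 toward az 26
```

```bash
python3 -m jog '[[[0,0,-0.7,0],[0,0,-0.7,0],[0,0,-0.7,0],[0,0,-0.7,0],[0,0,-0.7,0]]]' 42; python3 go.py 607.4 -73.5 240 - 
```

```text
clock: 27.92
position: [604.7, -75.1, 272.9]
ee_rot: [0.859, -0.511, 0.006, -0.009]
contact_force: [0.3, 0.0, 0.7]
gripper_width: 41.9
clock 27.93 GRASP [607.6 -73.7 117.9] jaw az -151.5 w 41.9 F [0.3 0.  0.7] j [0.14, 0.47, -0.2, -0.01, -0.87, 0.36]
shift [-1.000e-01 -2.400e+00 -1.221e+02] tool z [ 0.0188  0.0092 -0.9998] tilt 1.20 toward az 26
```

```bash
python3 -m jog '[[[0,0,-20,0],[0,-1,-45,0],[0,-2,-80,0],[0,-2,-122,0],[0,-2,-135,0]]]' 42; python3 go.py 540 -310 200 -;python3 - <<'E'
from h import *
im,d=arm.get_image("scene");P=cloud("scene",d);P[d==0]=np.nan
crop("s",im,220,100,160,150,4,"pics/s17.png")
print(flask(P,(477,39,64),42.5,17,46,98,zmin=40));print(flask(P,(606.5,-72,57),32,13,37,78,zmin=35))
E
```

```text
clock: 28.55
position: [604.2, -75.4, 411.2]
ee_rot: [0.859, -0.511, 0.008, -0.01]
contact_force: [0.7, -0.0, -0.3]
gripper_width: 42.1
clock 28.55 GRASP [608.  -74.  256.2] jaw az -151.5 w 42.1 F [ 0.7 -0.  -0.3] j [0.14, 0.35, -0.03, -0.01, -1.17, 0.36]
shift [174.7 173.9  52.3] tool z [ 0.0245  0.0093 -0.9997] tilt 1.50 toward az 21
(array([475.2,  38.8,  62.4]), 'tilt 4.3 az -169', 'n bulb 639 neck 250 rms 1.40')
(array([606. , -72.9,  55.7]), 'tilt 1.5 az -156', 'n bulb 361 neck 150 rms 1.26')
```

View pics/s17.png

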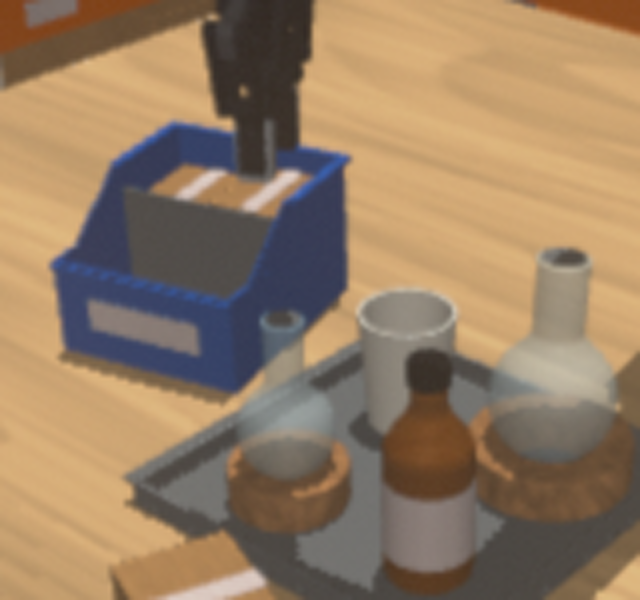

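```bash
python3 -m jog '[[[42,42,0,0],[86,86,0,0],[130,130,0,0],[165,165,0,0],[175,174,10,0]]]' 0; python3 go.py 535 -312 80 -
```

```text
clock: 29.22
position: [534.0, -314.7, 396.3]
ee_rot: [0.858, -0.513, 0.008, -0.01]
contact_force: [-0.6, -0.1, -0.2]
gripper_width: -0.1
clock 29.23 GRASP [ 537.7 -313.2  241.4] jaw az -151.7 w -0.1 F [-0.6 -0.1 -0.2] j [-0.28, 0.38, -0.02, -0.02, -1.16, 0.78]
shift [ -2.8   5.9 161.3] tool z [ 0.0238  0.0096 -0.9997] tilt 1.47 toward az 22
```

```bash
python3 -m jog '[[[-1,3,30,0],[-2,5,75,0],[-3,6,120,0],[-3,6,150,0],[-3,6,161,0]]]' 0; python3 go.py 565 -307 80 -
```

```text
clock: 29.85
position: [530.5, -312.3, 231.8]
ee_rot: [0.859, -0.512, 0.005, -0.01]
contact_force: [0.8, 0.6, -0.4]
gripper_width: -0.0
clock 29.85 GRASP [ 533.3 -310.4   76.8] jaw az -151.7 w -0.0 F [ 0.8  0.6 -0.4] j [-0.27, 0.53, -0.22, -0.02, -0.8, 0.78]
shift [ 12.  -29.6  -2.6] tool z [ 0.0181  0.0118 -0.9998] tilt 1.24 toward az 33
```

```bash
python3 -m jog '[[[1,-8,0,0],[1,-15,0,0],[1,-22,0,0],[1,-26,0,0],[1,-29,0,0]]]' 0; python3 go.py 565 -307 80 -
```

```text
clock: 30.48
position: [549.8, -304.3, 233.0]
ee_rot: [0.858, -0.514, -0.004, -0.003]
contact_force: [-25.1, -26.6, 6.9]
gripper_width: -0.1
clock 30.48 GRASP [ 549.2 -302.9   78. ] jaw az -151.8 w -0.1 F [-25.1 -26.6   6.9] j [-0.25, 0.55, -0.18, -0.01, -0.84, 0.75]
shift [ 11.  -12.   -2.1] tool z [-0.0038  0.009  -1.    ] tilt 0.56 toward az 113
```

```bash
python3 -m jog '[[[0,10,0,0],[0,18,-10,0],[0,18,-50,0],[0,18,-105,0],[0,18,-165,0]]]' 0; python3 go.py 475.5 38.5 250 14;python3 - <<'E'
from h import *
im,d=arm.get_image("scene");P=cloud("scene",d);P[d==0]=np.nan
print(flask(P,(477,39,64),42.5,17,46,98,zmin=40));print(flask(P,(606.5,-72,57),32,13,37,78,zmin=35))
E
```

```text
clock: 31.1
position: [535.0, -313.4, 401.1]
ee_rot: [0.858, -0.513, -0.003, -0.003]
contact_force: [2.1, -0.5, -0.2]
gripper_width: 0.0
clock 31.10 GRASP [ 534.8 -312.   246.1] jaw az -151.7 w 0.0 F [ 2.1 -0.5 -0.2] j [-0.27, 0.38, -0.01, -0.01, -1.19, 0.77]
shift [-336.8 -113.7   -0.8] spin 14.3 or -165.7
tool z [-0.0012  0.0087 -1.    ] tilt 0.50 toward az 98
(array([475.3,  38.9,  62.8]), 'tilt 4.4 az -166', 'n bulb 645 neck 254 rms 1.43')
(array([606.1, -73.1,  55.8]), 'tilt 1.6 az -167', 'n bulb 361 neck 154 rms 1.36')
```

```bash
python3 -m jog '[[[-45,-15,0,0],[-104,-34,0,2],[-163,-54,0,5],[-222,-74,0,9],[-281,-94,0,14]]]' 64; python3 go.py 478.3 38 240 14
```

```text
clock: 31.78
position: [484.9, -19.8, 412.6]
ee_rot: [0.79, -0.614, 0.007, -0.006]
contact_force: [1.2, 0.7, -0.6]
gripper_width: 64.0
clock 31.77 GRASP [487.9 -19.7 257.6] jaw az -165.7 w 64.0 F [ 1.2  0.7 -0.6] j [0.3, 0.13, -0.32, 0.01, -1.1, -0.05]
shift [-58.3  -4.6  17.5] spin 0.3 or -179.7
tool z [ 0.0191  0.001  -0.9998] tilt 1.09 toward az 3
```

```bash
python3 -m jog '[[[-25,-2,5,0],[-45,-4,10,0],[-56,-5,15,0],[-58,-5,17,0],[-58,-5,17,0]]]' 64; python3 go.py 478.3 38 140 14
```

```text
clock: 32.4
position: [475.9, 37.5, 395.5]
ee_rot: [0.789, -0.614, 0.007, -0.006]
contact_force: [0.2, -0.1, -0.2]
gripper_width: 64.0
clock 32.40 GRASP [478.9  37.6 240.6] jaw az -165.7 w 64.0 F [ 0.2 -0.1 -0.2] j [0.42, 0.14, -0.36, 0.01, -1.05, -0.18]
shift [ -0.9   2.4 100.5] spin 0.3 or -179.7
tool z [ 0.0193  0.001  -0.9998] tilt 1.11 toward az 3
```

```bash
python3 -m jog '[[[0,3,20,0],[0,3,50,0],[-1,3,80,0],[-1,2,97,0],[-1,2,100,0]]]' 74; python3 go.py 478.3 38 140 14; python3 -m jog '[[[0,0,0,0],[0,0,0,0],[0,0,0,0],[0,0,0,0],[0,0,0,0]]]' 44;python3 go.py 478.3 38 140 14;python3 -m jog '[[[0,0,0,0],[0,0,0,0],[0,0,0,0],[0,0,0,0],[0,0,0,0]]]' 32;python3 go.py 478.3 38 140 14;python3 - <<'E'
from h import *
im,d=arm.get_image("scene");crop("s",im,250,80,200,150,4,"pics/s18.png")
E
```

```text
clock: 33.02
position: [475.7, 37.3, 294.6]
ee_rot: [0.789, -0.614, 0.007, -0.005]
contact_force: [-0.0, -0.4, -0.4]
gripper_width: 74.0
clock 33.02 GRASP [478.3  37.3 139.6] jaw az -165.8 w 74.0 F [-0.  -0.4 -0.4] j [0.42, 0.25, -0.51, 0.01, -0.8, -0.18]
shift [-0.7 -0.2 -0.4] spin 0.2 or -179.8
tool z [ 0.0172 -0.     -0.9999] tilt 0.98 toward az -0
clock: 33.65
position: [475.6, 37.3, 294.8]
ee_rot: [0.789, -0.614, 0.007, -0.005]
contact_force: [-0.4, -0.8, 0.3]
gripper_width: 43.7
clock 33.65 GRASP [478.4  37.4 139.8] jaw az -165.8 w 43.7 F [-0.4 -0.8  0.3] j [0.42, 0.25, -0.51, 0.01, -0.8, -0.18]
shift [-0.6 -0.1 -0.2] spin 0.2 or -179.8
tool z [ 1.760e-02  2.000e-04 -9.998e-01] tilt 1.01 toward az 1
clock: 34.28
position: [475.5, 37.3, 294.7]
ee_rot: [0.789, -0.614, 0.007, -0.005]
contact_force: [-0.3, -0.9, 0.2]
gripper_width: 32.9
clock 34.27 GRASP [478.1  37.3 139.7] jaw az -165.8 w 32.9 F [-0.3 -0.9  0.2] j [0.42, 0.25, -0.51, 0.01, -0.8, -0.18]
shift [-0.6 -0.4 -0.3] spin 0.2 or -179.8
tool z [ 1.680e-02 -1.000e-04 -9.999e-01] tilt 0.96 toward az -0
```

View pics/s18.png

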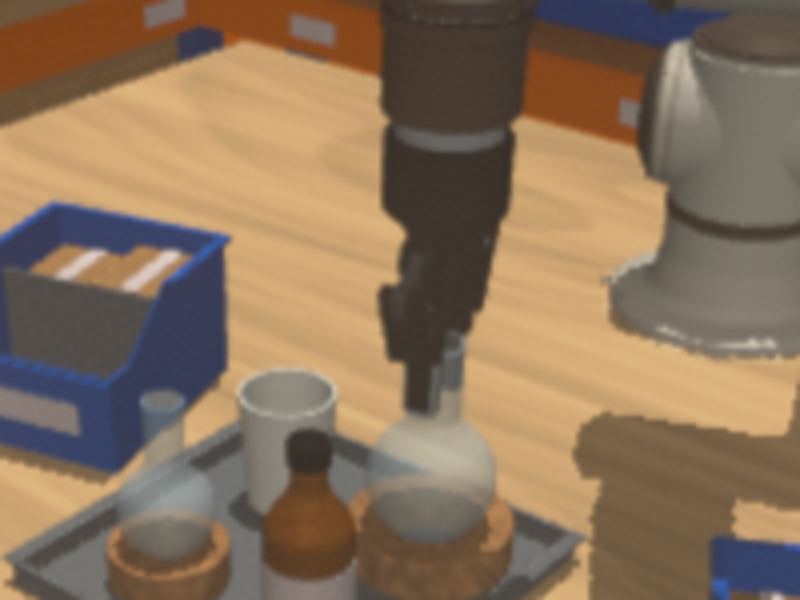

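```bash
python3 -m jog '[[[0,0,0,0],[0,0,0,0],[0,0,0,0],[0,0,0,0],[0,0,0,0]]]' 48;python3 go.py 478.3 37.3 240 14;python3 -m jog '[[[0,0,-20,0],[0,-1,-50,0],[0,-2,-90,0],[0,-2,-105,0],[0,-2,-105,0]]]' 48;python3 go.py 478.3 38 240 14; python3 - <<'E'
from h import *
im,d=arm.get_image("scene");P=cloud("scene",d);P[d==0]=np.nan
print(flask(P,(477,39,64),42.5,17,46,98,zmin=40));print(flask(P,(606.5,-72,57),32,13,37,78,zmin=35))
E
```

```text
clock: 34.95
position: [475.5, 37.3, 294.7]
ee_rot: [0.789, -0.614, 0.007, -0.005]
contact_force: [0.1, -1.1, 0.6]
gripper_width: 48.0
clock 34.95 GRASP [478.2  37.3 139.7] jaw az -165.8 w 48.0 F [ 0.1 -1.1  0.6] j [0.42, 0.25, -0.51, 0.01, -0.8, -0.18]
shift [   0.5   -1.8 -100.3] spin 0.2 or -179.8
tool z [ 0.017   0.     -0.9999] tilt 0.97 toward az 0
clock: 35.58
position: [475.7, 37.8, 400.9]
ee_rot: [0.789, -0.614, 0.007, -0.007]
contact_force: [0.8, -0.6, 0.2]
gripper_width: 48.0
clock 35.58 GRASP [478.8  38.  245.9] jaw az -165.8 w 48.0 F [ 0.8 -0.6  0.2] j [0.42, 0.13, -0.35, 0.01, -1.07, -0.18]
shift [-0.1  0.7  5.9] spin 0.2 or -179.8
tool z [ 0.02    0.0013 -0.9998] tilt 1.15 toward az 4
(array([475.8,  39. ,  62.4]), 'tilt 1.9 az -157', 'n bulb 635 neck 251 rms 1.34')
(array([605.8, -72.9,  55.5]), 'tilt 1.6 az -158', 'n bulb 362 neck 151 rms 1.27')
```

```bash
python3 go.py 440 330 280 -; python3 -m jog '[[[-50,5,-10,0],[-105,10,-25,0],[-160,15,-30,0],[-210,20,-30,0],[-250,25,-30,0]]]' 60;python3 go.py - - 280; python3 - <<'E'
from h import *
for n in("scene","top"):
    im,d=arm.get_image(n);cv2.imwrite(f"pics/f_{n}.png",im);P=cloud(n,d);P[d==0]=np.nan
    print(n,flask(P,(476,38.5,63),42.5,17,46,98,zmin=40),flask(P,(606.5,-73,56),32,13,37,78,zmin=35))
E
```

```text
clock 35.62 GRASP [478.1  37.8 244.6] jaw az -165.8 w 48.1 F [ 0.1  0.6 -0.6] j [0.42, 0.13, -0.36, 0.01, -1.07, -0.18]
shift [-292.5  -35.3  -35.8] tool z [ 1.730e-02  6.000e-04 -9.999e-01] tilt 0.99 toward az 2
clock: 36.25
position: [388.3, 275.5, 426.8]
ee_rot: [0.789, -0.614, 0.007, -0.004]
contact_force: [-0.1, -0.1, -0.1]
gripper_width: 59.9
clock 36.25 GRASP [390.8 275.4 271.8] jaw az -165.7 w 59.9 F [-0.1 -0.1 -0.1] j [0.96, 0.11, -0.31, 0.01, -1.14, -0.72]
shift [ 0.  -0.1 -8.2] tool z [ 0.0155 -0.0013 -0.9999] tilt 0.89 toward az -5
scene (array([475.9,  38.9,  62.7]), 'tilt 1.8 az -158', 'n bulb 647 neck 250 rms 1.36') (array([605.9, -73. ,  55.6]), 'tilt 1.5 az -162', 'n bulb 363 neck 152 rms 1.37')
top (array([477.1,  37.9,  62.7]), 'tilt 2.0 az -157', 'n bulb 646 neck 39 rms 0.84') (array([607.3, -74. ,  55.4]), 'tilt 1.5 az -156', 'n bulb 320 neck 25 rms 0.81')
```

View pics/f_top.png

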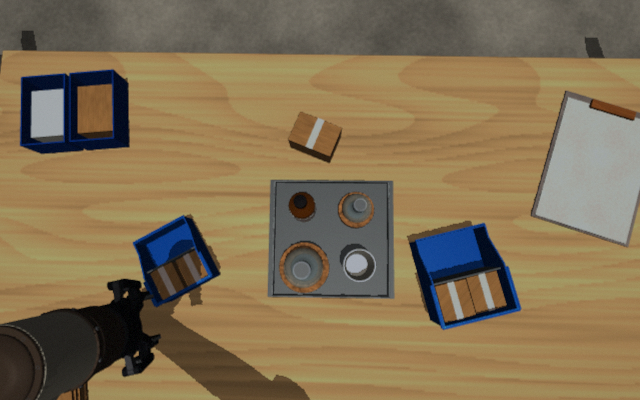

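View pics/f_scene.png

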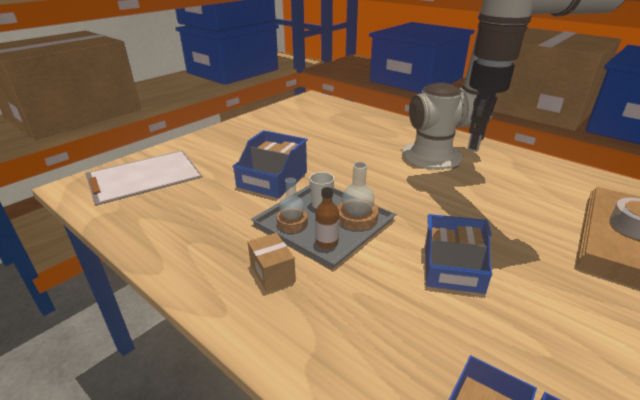

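```bash
python3 - <<'E'
from h import *
d=np.load("top0_d.npy");P0=cloud("top",d);_,d1=arm.get_image("top");P1=cloud("top",d1)
for n,g,R,lo,hi in(("bottle",(605.5,43),38,40,170),("beaker",(486,-78),42,82,96),("carton",(767,21),75,62,78)):
    o=[]
    for P in(P0,P1):
        m=(P[...,2]>lo)&(P[...,2]<hi)&(np.hypot(P[...,0]-g[0],P[...,1]-g[1])<R);o.append(np.median(P[m],0).round(1).tolist())
    print(n,o)
arm.job_done();print(arm.read_state()["clock"])
E
```

```text
bottle [[599.8, 40.6, 108.1], [599.8, 40.9, 107.7]]
beaker [[484.8, -81.4, 88.3], [485.1, -81.5, 88.1]]
carton [[766.5, 20.4, 69.6], [766.2, 20.6, 69.7]]
the job is handed in; nothing more can be done
the job is handed in; nothing more can be done
```

Both flasks are standing on their own in the cork rings of their size, and the job was handed in at about 36 s of the 72 s allowed.

I did the larger flask first. In each bin I pushed the leaning neck upright between the open fingers, gripped it and lifted it out. Then I lowered the bulb into its ring until light contact (7 to 9 N) and let go.

**Wrist tilt:** Pushing the larger flask upright tilted the wrist by about 4°, so that flask was first let go 4.5° off vertical. I straightened the wrist by pressing the closed fingertips against the inside of the large bin. That took up to 37 N at the wrist, from the fingers only. Then I re-gripped the larger neck where it stood to straighten it.

**Last checks:**
- **Necks:** both cameras agree that the larger neck is 1.8–2.0° off vertical and the smaller 1.5°. They are close to straight, but not exact, and I left them there rather than risk disturbing seated glass.
- **Seating:** the bulb centres measured about 1.5 mm lower than expected for seated flasks. I put that down to camera or fit error, but did not confirm it.
- **Bystanders:** the bottle, beaker and carton show less than 0.5 mm of change since the start.
- **Robot:** it was clear of everything, over near the small bin.

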